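# Raise the roll-front box and pack pump parts, heavy one lowest

## Task

Raise the slatted shutter of the blue parts box, the one with the orange pull bar, all the way back until it stays open. Then set the heavy grey pump casting flat on the box floor, and lay the light white cover flat on top of it, roughly centred. Set both down gently rather than dropping them, leave the shutter open, and leave the impeller, tape roll and screwdriver where they are.

Things in the scene. Friction and masses are not known exactly. Their poses are not given: they have to be found in the camera images.
- cabinet: blue roll-front parts box fixed to the bench, 304 mm deep (its x), 240 mm wide (its y), 227 mm high. Its front faces its own -x, roughly towards the robot. Origin: centre of the underside, on the bench; z up. Two 10 mm half-round side walls (radius 152 mm about shutter_axis), a front wall 68 mm high at x = -147 mm, a fixed hood over the rear top behind x = +55 mm
- shutter_axis (a point): centre of the arc on which the slats run: 75 mm above the cabinet's origin; the axis runs along the cabinet's y
- shutter (a joint): angle of the aluminium shutter (13 slats, 208 mm wide, on a 140 mm radius arc), rad: 0 shut, 1.66 fully open at its stop. Opening carries the bar from the front up and over to the rear. 0.6 kg, friction 0.12 N m: let go below about 0.5 it falls shut, up to about 1.0 it may stay half-way, beyond that it falls open and stays; lifting takes about 4 N
- shutter_handle (a point): middle of the shutter's orange pull bar: round, 14 mm thick, 132 mm long along the cabinet's y, on two arms 58 mm either side of its middle, its centre 41 mm out from the slats' outer faces. It runs on a 185 mm radius arc about shutter_axis: shut, 11.4 degrees above the axis level, in front, 112 mm above the bench; fully open, 106.5 degrees round, 252 mm above the bench
- floor_spot (a point): a good place for the casting: point on the box's inner floor (8 mm above the bench, 286 mm deep, 220 mm wide), 55 mm in front of the axis, in the middle of the width. With the shutter open, the box is open from above from 140 mm in front of the axis to about the axis
- casting: heavy grey pump casting, about 0.8 kg, 112 mm long (its x), 50 mm wide (its y), 40 mm high, flat top and bottom; a brass port stands 6 mm out at its +x end. Origin: centre of its underside; z up. Starts lying flat on the bench
- cover: light white plastic terminal cover, about 60 g, 90 mm long (its x), 44 mm wide (its y), 26 mm high, flat bottom and top. Origin: centre of its underside; z up. Starts lying flat on the bench
- impeller: bystander: brass impeller, 76 mm across, 24 mm high, origin at the centre of its underside
- tape: bystander: yellow tape roll lying flat, 100 mm across, 48 mm high, origin at the centre of its underside
- screwdriver: bystander: red screwdriver, 200 mm long along its x, 26 mm high, origin under its middle
Not all that is in view belongs to the job. Of the things that look like the casting, take the one that is farthest to the robot's left at the start.

How it is judged:
By the outcome, as a careful person would: the job done as asked, in the order asked, and still so for the second after the job is handed in, with the robot touching nothing.
It also fails if it takes over 69 s, if anything falls off the work surface, if the arm or the gripper's body presses on something with over 40 N, if the wrist force passes 120 N, or if a joint passes its speed limit or range.

## Robot

A 6-joint arm with a two-finger parallel gripper is mounted at the origin on the work surface. World frame = base frame: x ahead of the robot, y to its left, z up, the work surface at z = 0. Lengths are in m, angles in degrees, forces in N, time in s.
With the tool pointing down it reaches from about 0.4 to 0.825 m from the base axis. Payload 7 kg.
Tool frame: the origin (TCP) lies midway between the tips of the shut fingers; the grasp point (between the pads) lies 19 mm behind it; z points along the fingers, y is the line along which they close (so a half turn about z gives the same grasp; the last joint's range is limited). The gripper opens to 88 mm and grips with 3 to 60 N. Pads are 19 mm wide; open, the fingers measure 130 mm over their backs; the gripper's body (78 mm by 193 mm) begins 47 mm behind the grasp point.
Start: joints at [-47.263, 20.546, 0.682, 0, -70.136, -16.507], TCP at [0.298, -0.605, 0.227] pointing down, gripper open.
Joint ranges: [-176.03, 176.03], [-82.01, 121.73], [-58.28, 71.71], [-173.87, 95.51], [-174.79, -0.11], [-173.66, 173.66]. Speed limits (degrees/s): [136.94, 136.94, 172.46, 180, 180, 180].

## Interface

Orientations are given as [roll, pitch, yaw] about the fixed x, y, z axes, in that order (R = Rz(yaw) Ry(pitch) Rx(roll)).
In Python, from plant import r gives the robot as it stands. The module is installed in compiled form; this text tells all that it offers.
- The arm moves only by the tool play_rows, never from a script. Its argument "rows" is a list of rows, each an object with "slide": the shift along the tool's x, y, z as a fraction of full scale, a list of three; "delta_rot": the turn, a rotation vector about the tool's x, y, z as a fraction of full scale, a list of three; "fingers": the opening, from -1 (shut) to 1 (fully open). In form: [{"slide": [x, y, z], "delta_rot": [rx, ry, rz], "fingers": fingers}, ...]. A call has 1 to 8 rows; each row shifts and turns the commanded pose from where the row before left it, along the tool's axes as they then stand; what a row does not reach is not made up. Full scale, the value 1, is 0.15 m for a shift and 0.08 rad for a turn. A row lasts 1/8 s, in which the tool goes at most 62.5 mm and 10.7 degrees, less where a joint would pass 70% of its speed; a pose out of reach is approached as far as the arm can. A call with a number of a shift or a turn outside -1 to 1 is refused whole. A call with a gripper value outside its range is refused whole. The fingers move at their own pace and stop on an object; "squeeze" is the grip in N (left out, the last holds). Time passes only in rows, so rows that do not move let the fingers close. It gives the time, the measured TCP pose, the force, the opening and the grip force at its end, in the units of the state.
- r.get_state(): the state, without advancing time (a new reading comes with each control period).
- r.capture(name): name is "scene" or "side" or "wrist"; returns a dict with "image" (480x640x3 uint8, blue, green, red), "fx", "fy", "cx", "cy" (pixels), "R" (3x3) and "t" (3): a world point X has camera coordinates R X + t; the wrist camera has in their place "T_tool_cam" (4x4, takes a point from camera to tool coordinates, whose origin is the TCP and whose axes are the flange's). Camera axes: x right, y down, z forward; pixel columns grow to the right and rows downward; lengths in m; the calibration is good to about 2 mm. A picture is of the moment at which its call begins: read the wrist's pose just before it. There is no depth.
- r.close_job(): hands the job in; it is judged then, once.
The state is a dict: "time_s": time; "joints": joint angles; "qd": joint speeds; "joint_torque": joint torques, N m; "tcp_pos": TCP position; "eef_rot": TCP orientation; "contact_force": force on the tool from outside, world axes, zero at the start; "moment": the same for the moment, N m; "gripper_width": finger opening in m; "gripper_force": force on a finger pad.
Only numpy, scipy, OpenCV 4.12 (cv2) and the standard library are available. Lean on these libraries where they do the work, as an engineer would, in place of code of your own. Each camera call takes 0.05 s, during which the arm holds its last target. There are 200 camera calls.

## Working session

There is one attempt and no reset: what is moved stays moved. The work goes in short steps, Python scripts to look and compute and a tool call to move; the robot and the scene stay as the last step left them, time stands still between calls to the robot, and variables do not carry over. Pictures are saved under pics/ and viewed, at most 10 in all, crops included, and the job is handed in when it is done.

Besides the shell and the picture viewer there is one more tool, called as name(argument=value, ...), one argument or row to a line, values as JSON. play_rows: Moves the arm, as the interface text tells. Shift numbers are shares of 0.15 m and turn numbers shares of 0.08 rad, none past 1 either way. Its arguments: {"type":"object","properties":{"rows":{"type":"array"},"squeeze":{"type":"number"}},"required":["rows"]}

```bash
mkdir -p pics; python3 - <<'E'
from plant import r
import cv2,pickle
s=r.get_state();print(s)
d={n:r.capture(n) for n in("scene","side")}
pickle.dump(d,open('cap0.pkl','wb'))
for n in d: cv2.imwrite(f'pics/{n}0.png',d[n]['image']);print(n,d[n]['fx'],d[n]['cx'],d[n]['cy'],d[n]['R'],d[n]['t'])
E
```

```text
{'time_s': 0.0, 'joints': array([-4.72626538e+01,  2.05917848e+01,  6.34366544e-01, -2.00511482e-02,
       -7.01354330e+01, -1.65056059e+01]), 'qd': array([-0.03357789, -0.00166264, -0.10293063,  0.0490214 ,  0.00329246,
        0.02316744]), 'joint_torque': array([ 7.18160645e-04, -5.82719135e+01,  2.93056458e+01,  6.99729368e+00,
        6.92753209e-03, -1.71849083e-04]), 'tcp_pos': array([ 0.29810252, -0.60506971,  0.22562346]), 'eef_rot': array([ 1.79905619e+02, -8.30984376e-03, -1.53775081e+02]), 'contact_force': array([-0.23326244, -0.72599223,  0.39216652]), 'moment': array([-0.01716434,  0.03437501,  0.04208891]), 'gripper_force': 0.0, 'gripper_width': 0.08764733735975491}
scene 609.8581657974568 320.1088444836278 240.52437899747142 [[ 0.95981966 -0.28045444 -0.00956729]
 [-0.2706538  -0.91619714 -0.29551535]
 [ 0.07411307  0.28623086 -0.95529009]] [-0.56523475 -0.00445332  1.595929  ]
side 537.8161970204944 320.0593992979079 241.39317042097696 [[-0.64895516  0.76080547 -0.00567763]
 [ 0.72094581  0.6125369  -0.32409209]
 [-0.24309328 -0.2144145  -0.9460085 ]] [ 0.49571709 -0.22906055  1.25711013]
```

View pics/scene0.png

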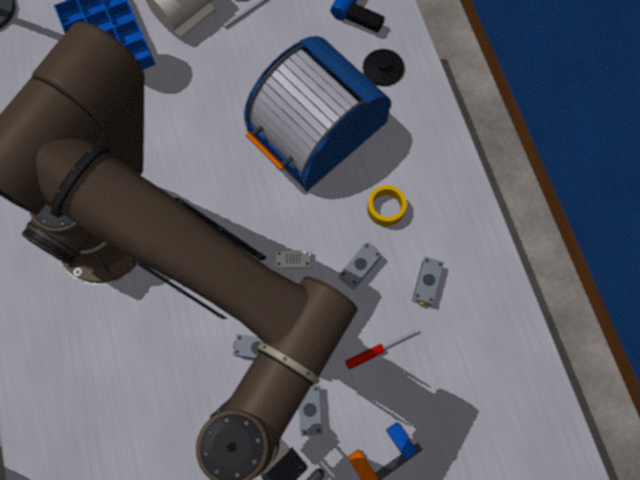

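View pics/side0.png

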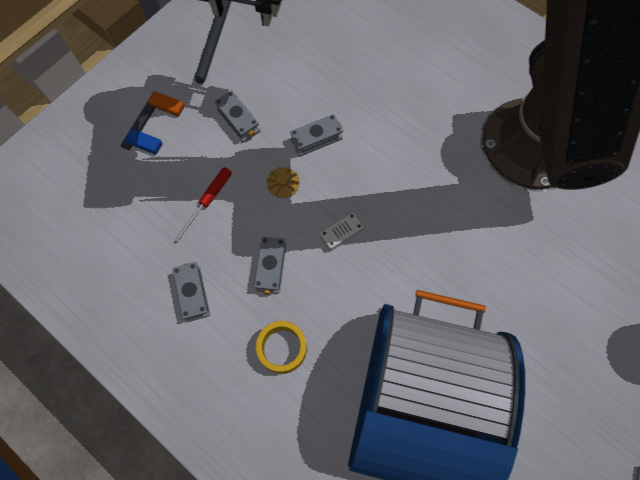

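```bash
cat > h.py <<'E'
import numpy as np,pickle,cv2
from scipy.spatial.transform import Rotation as Ro
def ray(c,u,v,z):
    d=c['R'].T@np.array([(u-c['cx'])/c['fx'],(v-c['cy'])/c['fy'],1]);o=-c['R'].T@c['t']
    return o+d*(z-o[2])/d[2]
def pix(c,X):
    p=c['R']@np.array(X)+c['t'];return np.array([c['cx']+c['fx']*p[0]/p[2],c['cy']+c['fy']*p[1]/p[2]])
E
python3 - <<'E'
from h import *
np.set_printoptions(precision=3,suppress=True)
d=pickle.load(open('cap0.pkl','rb'))
for n,l in {'scene':[(241,346,.04),(361,264,.04),(429,281,.04),(311,408,.04),(294,259,.026),(265,150,.112)],'side':[(237,115,.04),(317,131,.04),(270,262,.04),(189,290,.04),(343,230,.026),(450,301,.112),(283,182,.024)]}.items():
    for u,v,z in l: print(n,u,v,ray(d[n],u,v,z))
a=d['scene']['image'][20:320,220:460];b=d['side']['image'][200:480,160:540]
a=cv2.resize(a,(480,600),interpolation=cv2.INTER_CUBIC);cv2.imwrite('pics/a.png',a)
cv2.imwrite('pics/b.png',cv2.resize(b,(760,560),interpolation=cv2.INTER_CUBIC))
E
```

```text
scene 241 346 [ 0.28  -0.378  0.04 ]
scene 361 264 [ 0.619 -0.265  0.04 ]
scene 429 281 [ 0.767 -0.354  0.04 ]
scene 311 408 [ 0.402 -0.564  0.04 ]
scene 294 259 [ 0.461 -0.201  0.026]
scene 265 150 [0.466 0.072 0.112]
side 237 115 [ 0.405 -0.558  0.04 ]
side 317 131 [ 0.318 -0.389  0.04 ]
side 270 262 [ 0.618 -0.262  0.04 ]
side 189 290 [ 0.771 -0.348  0.04 ]
side 343 230 [ 0.46  -0.194  0.026]
side 450 301 [0.465 0.071 0.112]
side 283 182 [ 0.458 -0.369  0.024]
```

View pics/a.png

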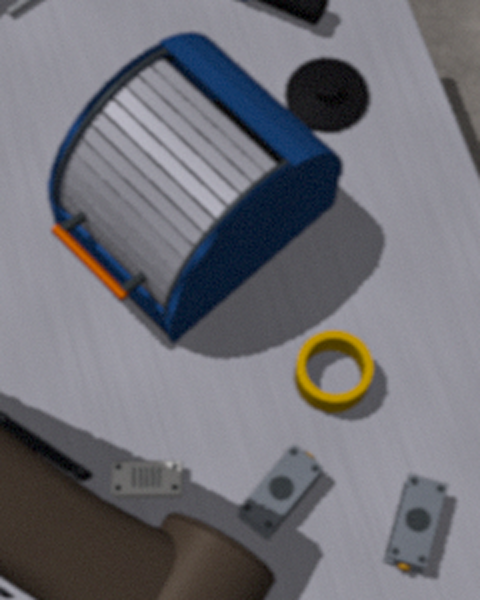

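View pics/b.png

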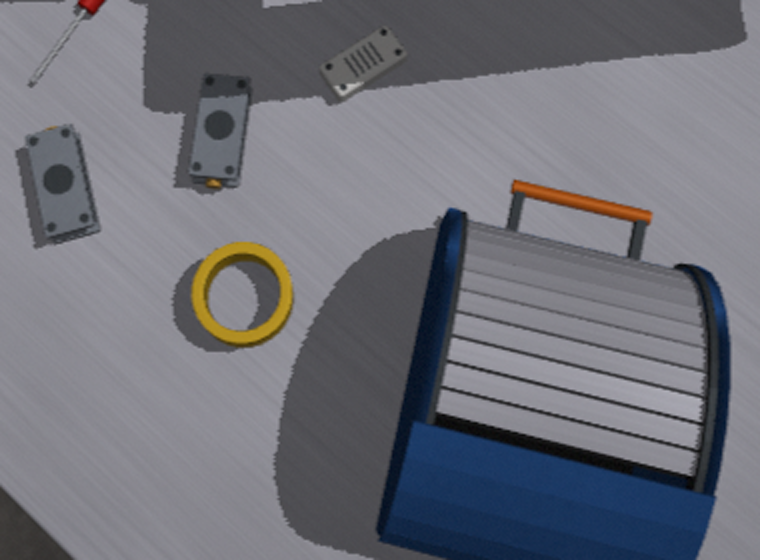

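```bash
python3 - <<'E'
from h import *
np.set_printoptions(precision=4,suppress=True)
d=pickle.load(open('cap0.pkl','rb'));A=d['scene'];B=d['side']
a=lambda u,v,z:ray(A,220+u/2,20+v/2,z)
b=lambda u,v,z:ray(B,160+u/2,200+v/2,z)
print('bar',a(55,229,.112),a(125,295,.112),b(514,187,.112),b(650,217,.112))
for nm,p in dict(bar=(a(55,229,.112),a(125,295,.112)),barB=(b(514,187,.112),b(650,217,.112)),
 castB=(b(227.5,77,.04),b(215,182,.04)),castBh=((b(208,83,.04)+b(242,85,.04))/2,(b(199,168,.04)+b(232,171,.04))/2),
 castA=((a(250,507,.04)+a(270,520,.04))/2,(a(297,451,.04)+a(317,466,.04))/2),
 covB=((b(327,67,.026)+b(344,87,.026))/2,(b(384,32,.026)+b(400,50,.026))/2),
 covA=((a(118,467,.026)+a(116,489,.026))/2,(a(179,465,.026)+a(179,488,.026))/2)).items():
    v=p[1]-p[0];print(nm,(p[0]+p[1])/2,np.linalg.norm(v),np.degrees(np.arctan2(v[1],v[0])))
# cabinet check: given bar mid & yaw
v=b(650,217,.112)-b(514,187,.112)
E
cat > cab.py <<'E'
E
```

```text
bar [0.4338 0.1264 0.112 ] [0.4954 0.0125 0.112 ] [0.4941 0.0143 0.112 ] [0.434  0.1298 0.112 ]
bar [0.4646 0.0694 0.112 ] 0.12946491414715922 -61.564143085568965
barB [0.464 0.072 0.112] 0.13018540826524921 117.49542379829053
castB [ 0.6208 -0.2573  0.04  ] 0.1146262601722851 35.629841951521826
castBh [ 0.6195 -0.26    0.04  ] 0.09343279825624604 36.08509970349976
castA [ 0.6215 -0.2626  0.04  ] 0.09329523151341507 33.44520291473799
covB [ 0.4605 -0.1964  0.026 ] 0.07417789206163507 164.30887448617264
covA [ 0.4617 -0.1998  0.026 ] 0.07872245680279208 -14.999789685352495
```

```bash
cat >> h.py <<'E'
def Rt(yaw,tilt=90):
    """tool pose: pointing along heading h, 'tilt' deg below horizontal; tool x along h-90deg (yaw)"""
    h=np.radians(yaw+90);t=np.radians(tilt)
    z=np.array([np.cos(t)*np.cos(h),np.cos(t)*np.sin(h),-np.sin(t)])
    x=np.array([np.cos(np.radians(yaw)),np.sin(np.radians(yaw)),0]);return np.c_[x,np.cross(z,x),z]
def plan(p1,R1,n,fing,p0=None,R0=None):
    """rows from p0,R0 (default: now) to p1,R1 in n even steps"""
    if p0 is None:
        from plant import r
        s=r.get_state();p0=s['tcp_pos'];R0=Ro.from_euler('xyz',s['eef_rot'],degrees=True).as_matrix()
    w=Ro.from_matrix(R0.T@R1).as_rotvec();dp=(np.array(p1)-p0)/n;R=R0
    print('n',n,'step mm',np.linalg.norm(dp)*1e3,'rotfrac',np.abs(w/n/.08).max())
    for i in range(n):
        s=R.T@dp/.15
        print('{"slide":%s,"delta_rot":%s,"fingers":%g},'%([round(float(k),3) for k in s],[round(float(k),2) for k in w/n/.08],fing))
        R=R@Ro.from_rotvec(w/n).as_matrix()
    return np.array(p1),R1
E
python3 - <<'E'
from h import *
d=pickle.load(open('cap0.pkl','rb'))
yaw=np.radians(28);ex=np.array([np.cos(yaw),np.sin(yaw),0]);ey=np.array([-ex[1],ex[0],0])
o=np.array([.4643,.0707,0])+.1813*ex;print(o)
for x,y,z in[(-.152,-.12,0),(-.152,-.12,.075),(-.152,.12,.075),(.055,-.12,.217),(.055,.12,.217)]:
    p=o+x*ex+y*ey+[0,0,z];print(x,y,z,(pix(d['scene'],p)-[220,20])*2,(pix(d['side'],p)-[160,200])*2)
print(Rt(-153.8));
a=plan((.42,-.2,.33),Rt(-62),24,-.4)
E
```

```text
[0.6243784  0.15581519 0.        ]
-0.152 -0.12 0 [174.28828101 341.78912031] [438.94071779 227.40194611]
-0.152 -0.12 0.075 [172.53484505 319.88209165] [446.47671897 212.38684612]
-0.152 0.12 0.075 [ 46.55365288 199.90623814] [691.06873042 264.87613088]
0.055 -0.12 0.217 [293.03951472 161.76093965] [418.86567301 424.57973342]
0.055 0.12 0.217 [155.07032205  39.7792758 ] [720.96580332 494.09460226]
[[-8.97258370e-01 -4.41505853e-01  2.70344365e-17]
 [-4.41505853e-01  8.97258370e-01 -5.49412295e-17]
 [ 0.00000000e+00 -6.12323400e-17 -1.00000000e+00]]
n 24 step mm 18.155484488701166 rotfrac 0.8342953882435552
{"slide":[-0.08, 0.086, -0.029],"delta_rot":[0.0, 0.0, -0.83],"fingers":-0.4},
{"slide":[-0.086, 0.08, -0.029],"delta_rot":[0.0, 0.0, -0.83],"fingers":-0.4},
{"slide":[-0.091, 0.075, -0.029],"delta_rot":[0.0, 0.0, -0.83],"fingers":-0.4},
{"slide":[-0.096, 0.068, -0.029],"delta_rot":[0.0, 0.0, -0.83],"fingers":-0.4},
{"slide":[-0.1, 0.062, -0.029],"delta_rot":[0.0, 0.0, -0.83],"fingers":-0.4},
{"slide":[-0.104, 0.055, -0.029],"delta_rot":[0.0, 0.0, -0.83],"fingers":-0.4},
{"slide":
[... 739 characters left out ...]
.029],"delta_rot":[0.0, 0.0, -0.83],"fingers":-0.4},
{"slide":[-0.114, -0.029, -0.029],"delta_rot":[0.0, 0.0, -0.83],"fingers":-0.4},
{"slide":[-0.112, -0.036, -0.029],"delta_rot":[0.0, 0.0, -0.83],"fingers":-0.4},
{"slide":[-0.109, -0.044, -0.029],"delta_rot":[0.0, 0.0, -0.83],"fingers":-0.4},
{"slide":[-0.106, -0.051, -0.029],"delta_rot":[0.0, 0.0, -0.83],"fingers":-0.4},
{"slide":[-0.102, -0.058, -0.029],"delta_rot":[0.0, 0.0, -0.83],"fingers":-0.4},
{"slide":[-0.098, -0.064, -0.029],"delta_rot":[0.0, 0.0, -0.83],"fingers":-0.4},
{"slide":[-0.094, -0.071, -0.029],"delta_rot":[0.0, 0.0, -0.83],"fingers":-0.4},
{"slide":[-0.089, -0.077, -0.029],"delta_rot":[0.0, 0.0, -0.83],"fingers":-0.4},
```

Casting lookalikes, by side-image pixel: (237,115) y=-0.56, (317,131) y=-0.39, (270,262) y=-0.26 and (189,290) y=-0.35. The one farthest left is (270,262). The enlarged crop shows it grey, with a brass port at its +x end. The cabinet model reprojects to within 2 px in both views. I do the shutter first.

play_rows(
  rows=[
    {"slide":[-0.08,0.086,-0.03],"delta_rot":[0,0,-0.83],"fingers":-0.4},
    {"slide":[-0.086,0.08,-0.03],"delta_rot":[0,0,-0.83],"fingers":-0.4},
    {"slide":[-0.09,0.075,-0.03],"delta_rot":[0,0,-0.83],"fingers":-0.4},
    {"slide":[-0.096,0.07,-0.03],"delta_rot":[0,0,-0.83],"fingers":-0.4},
    {"slide":[-0.1,0.06,-0.03],"delta_rot":[0,0,-0.83],"fingers":-0.4},
    {"slide":[-0.104,0.055,-0.03],"delta_rot":[0,0,-0.83],"fingers":-0.4},
    {"slide":[-0.107,0.05,-0.03],"delta_rot":[0,0,-0.83],"fingers":-0.4},
    {"slide":[-0.11,0.04,-0.03],"delta_rot":[0,0,-0.83],"fingers":-0.4},
  ],
  squeeze=15,
)

```text
time_s: 1.1
tcp_pos: [0.339, -0.4695, 0.2626]
eef_rot: [180.0, 0.0, -123.1]
contact_force: [-0.9, -1.2, 0.0]
gripper_width: 0.0264
gripper_force: 0.0
```

play_rows(
  rows=[
    {"slide":[-0.113,0.033,-0.03],"delta_rot":[0,0,-0.83],"fingers":-0.4},
    {"slide":[-0.115,0.026,-0.03],"delta_rot":[0,0,-0.83],"fingers":-0.4},
    {"slide":[-0.116,0.018,-0.03],"delta_rot":[0,0,-0.83],"fingers":-0.4},
    {"slide":[-0.117,0.01,-0.03],"delta_rot":[0,0,-0.83],"fingers":-0.4},
    {"slide":[-0.118,0,-0.03],"delta_rot":[0,0,-0.83],"fingers":-0.4},
    {"slide":[-0.117,-0.005,-0.03],"delta_rot":[0,0,-0.83],"fingers":-0.4},
    {"slide":[-0.117,-0.013,-0.03],"delta_rot":[0,0,-0.83],"fingers":-0.4},
    {"slide":[-0.116,-0.02,-0.03],"delta_rot":[0,0,-0.83],"fingers":-0.4},
  ],
)

```text
time_s: 2.1
tcp_pos: [0.3805, -0.3343, 0.2989]
eef_rot: [180.0, -0.0, -92.6]
contact_force: [0.1, 0.3, -0.2]
gripper_width: 0.0264
gripper_force: 0.0
```

play_rows(
  rows=[
    {"slide":[-0.114,-0.03,-0.03],"delta_rot":[0,0,-0.83],"fingers":-0.4},
    {"slide":[-0.112,-0.036,-0.03],"delta_rot":[0,0,-0.83],"fingers":-0.4},
    {"slide":[-0.11,-0.044,-0.03],"delta_rot":[0,0,-0.83],"fingers":-0.4},
    {"slide":[-0.106,-0.05,-0.03],"delta_rot":[0,0,-0.83],"fingers":-0.4},
    {"slide":[-0.1,-0.06,-0.03],"delta_rot":[0,0,-0.83],"fingers":-0.4},
    {"slide":[-0.1,-0.065,-0.03],"delta_rot":[0,0,-0.83],"fingers":-0.4},
    {"slide":[-0.094,-0.07,-0.03],"delta_rot":[0,0,-0.83],"fingers":-0.4},
    {"slide":[-0.09,-0.077,-0.03],"delta_rot":[0,0,-0.83],"fingers":-0.4},
  ],
)

```text
time_s: 3.1
tcp_pos: [0.4221, -0.1992, 0.3349]
eef_rot: [-180.0, -0.0, -62.2]
contact_force: [0.2, 0.3, 1.0]
gripper_width: 0.0264
gripper_force: 0.0
```

```bash
python3 - <<'E'
from h import *
from plant import r
print(r.get_state()['joints'])
yaw=np.radians(28);bar=np.array([.4643,.0707,.112])
R=Rt(-62,40);u=R[:,2]
print(R[:,1])
plan(bar-.055*u,R,16,-.4)
E
```

```text
[-1.00278464e+00 -2.85510596e+00 -1.36359835e+01  8.98834319e-04
 -7.92104803e+01  2.87969312e+01]
[-0.56754777 -0.3017705  -0.76604444]
n 16 step mm 19.542571796281567 rotfrac 0.6816711414896879
{"slide":[-0.091, -0.05, 0.078],"delta_rot":[0.68, -0.0, -0.0],"fingers":-0.4},
{"slide":[-0.091, -0.046, 0.081],"delta_rot":[0.68, -0.0, -0.0],"fingers":-0.4},
{"slide":[-0.091, -0.042, 0.083],"delta_rot":[0.68, -0.0, -0.0],"fingers":-0.4},
{"slide":[-0.091, -0.037, 0.085],"delta_rot":[0.68, -0.0, -0.0],"fingers":-0.4},
{"slide":[-0.091, -0.032, 0.087],"delta_rot":[0.68, -0.0, -0.0],"fingers":-0.4},
{"slide":[-0.091, -0.028, 0.089],"delta_rot":[0.68, -0.0, -0.0],"fingers":-0.4},
{"slide":[-0.091, -0.023, 0.09],"delta_rot":[0.68, -0.0, -0.0],"fingers":-0.4},
{"slide":[-0.091, -0.018, 0.091],"delta_rot":[0.68, -0.0, -0.0],"fingers":-0.4},
{"slide":[-0.091, -0.013, 0.092],"delta_rot":[0.68, -0.0, -0.0],"fingers":-0.4},
{"slide":[-0.091, -0.008, 0.093],"delta_rot":[0.68, -0.0, -0.0],"fingers":-0.4},
{"slide":[-0.091, -0.003, 0.093],"delta_rot":[0.68, -0.0, -0.0],"fingers":-0.4},
{"slide":[-0.091, 0.002, 0.093],"delta_rot":[0.68, -0.0, -0.0],"fingers":-0.4},
{"slide":[-0.091, 0.007, 0.093],"delta_rot":[0.68, -0.0, -0.0],"fingers":-0.4},
{"slide":[-0.091, 0.012, 0.092],"delta_rot":[0.68, -0.0, -0.0],"fingers":-0.4},
{"slide":[-0.091, 0.017, 0.092],"delta_rot":[0.68, -0.0, -0.0],"fingers":-0.4},
{"slide":[-0.091, 0.022, 0.09],"delta_rot":[0.68, -0.0, -0.0],"fingers":-0.4},
```

play_rows(
  rows=[
    {"slide":[-0.091,-0.05,0.078],"delta_rot":[0.68,0,0],"fingers":-0.4},
    {"slide":[-0.091,-0.046,0.081],"delta_rot":[0.68,0,0],"fingers":-0.4},
    {"slide":[-0.091,-0.042,0.083],"delta_rot":[0.68,0,0],"fingers":-0.4},
    {"slide":[-0.091,-0.037,0.085],"delta_rot":[0.68,0,0],"fingers":-0.4},
    {"slide":[-0.091,-0.032,0.087],"delta_rot":[0.68,0,0],"fingers":-0.4},
    {"slide":[-0.091,-0.028,0.089],"delta_rot":[0.68,0,0],"fingers":-0.4},
    {"slide":[-0.091,-0.023,0.09],"delta_rot":[0.68,0,0],"fingers":-0.4},
    {"slide":[-0.091,-0.018,0.091],"delta_rot":[0.68,0,0],"fingers":-0.4},
  ],
)

```text
time_s: 4.1
tcp_pos: [0.425, -0.0746, 0.2409]
eef_rot: [-154.9, -0.0, -62.3]
contact_force: [0.1, 0.1, -0.2]
gripper_width: 0.0263
gripper_force: 0.0
```

play_rows(
  rows=[
    {"slide":[-0.091,-0.013,0.092],"delta_rot":[0.68,0,0],"fingers":-0.4},
    {"slide":[-0.091,-0.008,0.093],"delta_rot":[0.68,0,0],"fingers":-0.4},
    {"slide":[-0.091,-0.003,0.093],"delta_rot":[0.68,0,0],"fingers":-0.4},
    {"slide":[-0.091,0.002,0.093],"delta_rot":[0.68,0,0],"fingers":-0.4},
    {"slide":[-0.091,0.007,0.093],"delta_rot":[0.68,0,0],"fingers":-0.4},
    {"slide":[-0.091,0.012,0.092],"delta_rot":[0.68,0,0],"fingers":-0.4},
    {"slide":[-0.091,0.017,0.092],"delta_rot":[0.68,0,0],"fingers":-0.4},
    {"slide":[-0.091,0.022,0.09],"delta_rot":[0.68,0,0],"fingers":-0.4},
  ],
)

```text
time_s: 5.1
tcp_pos: [0.4252, 0.0428, 0.1528]
eef_rot: [-130.3, 0.5, -61.9]
contact_force: [21.0, -5.3, 16.4]
gripper_width: 0.0265
gripper_force: 0.0
```

```bash
python3 - <<'E'
from h import *
from plant import r
s=r.get_state();print(s['joints'],s['tcp_pos'],s['eef_rot'])
bar=np.array([.4643,.0707,.112]);R=Rt(-62,40)
print(Ro.from_matrix(R).as_euler('xyz',degrees=True),bar-.055*R[:,2])
plan(bar+.012*R[:,2],R,6,-.4)
c=r.capture('wrist');np.save('w.npy',c['T_tool_cam']);print(c['T_tool_cam'],c['fx'])
cv2.imwrite('pics/w1.png',cv2.resize(c['image'],(480,360)))
E
```

```text
[ 28.42867169 -17.8991171  -58.13088636 -30.55233297  -0.0993559
  29.96676333] [0.4252317  0.04275523 0.15281867] [-130.31901227    0.47912601  -61.91168003]
[-130.    0.  -62.] [0.42709926 0.05092002 0.14735332]
n 6 step mm 12.497231051698764 rotfrac 0.013689766420846699
{"slide":[-0.006, 0.0, 0.083],"delta_rot":[0.01, 0.01, -0.01],"fingers":-0.4},
{"slide":[-0.007, 0.0, 0.083],"delta_rot":[0.01, 0.01, -0.01],"fingers":-0.4},
{"slide":[-0.007, 0.0, 0.083],"delta_rot":[0.01, 0.01, -0.01],"fingers":-0.4},
{"slide":[-0.007, 0.001, 0.083],"delta_rot":[0.01, 0.01, -0.01],"fingers":-0.4},
{"slide":[-0.007, 0.001, 0.083],"delta_rot":[0.01, 0.01, -0.01],"fingers":-0.4},
{"slide":[-0.007, 0.001, 0.083],"delta_rot":[0.01, 0.01, -0.01],"fingers":-0.4},
[[ 1.07253855e-03 -9.70062223e-01 -2.42854139e-01  6.39971280e-02]
 [ 9.99999413e-01  1.07733206e-03  1.13066956e-04 -1.54939698e-03]
 [ 1.51952569e-04 -2.42854118e-01  9.70062809e-01 -1.58194262e-01]
 [ 0.00000000e+00  0.00000000e+00  0.00000000e+00  1.00000000e+00]] 333.2784501117328
```

View pics/w1.png

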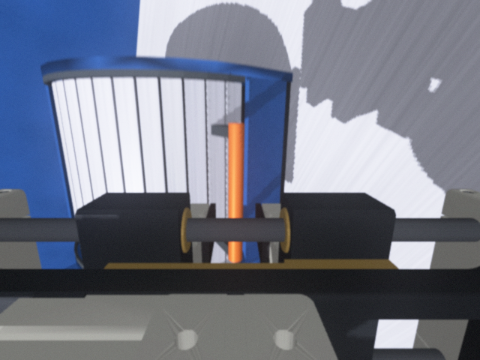

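```bash
python3 - <<'E'
from h import *
from plant import r
s=r.get_state();print(s['contact_force'],s['joint_torque'])
bar=np.array([.4643,.0707,.112]);R=Rt(-62,58)
p,R=plan(bar-.055*R[:,2],R,6,-.4)
plan(bar+.010*R[:,2],R,6,-.4,p,R)
E
```

```text
[-5.19350331 -1.3995198  -5.21509155] [-0.60121173  2.01439485 26.32690251  7.02233031  5.23672745  0.11823222]
n 6 step mm 3.7343218092904036 rotfrac 0.6341211526536863
{"slide":[-0.005, -0.021, 0.012],"delta_rot":[-0.63, 0.02, -0.01],"fingers":-0.4},
{"slide":[-0.005, -0.022, 0.01],"delta_rot":[-0.63, 0.02, -0.01],"fingers":-0.4},
{"slide":[-0.005, -0.023, 0.009],"delta_rot":[-0.63, 0.02, -0.01],"fingers":-0.4},
{"slide":[-0.005, -0.023, 0.008],"delta_rot":[-0.63, 0.02, -0.01],"fingers":-0.4},
{"slide":[-0.005, -0.023, 0.007],"delta_rot":[-0.63, 0.02, -0.01],"fingers":-0.4},
{"slide":[-0.005, -0.024, 0.006],"delta_rot":[-0.63, 0.02, -0.01],"fingers":-0.4},
n 6 step mm 10.833333333333334 rotfrac 0.0
{"slide":[-0.0, 0.0, 0.072],"delta_rot":[0.0, 0.0, 0.0],"fingers":-0.4},
{"slide":[-0.0, 0.0, 0.072],"delta_rot":[0.0, 0.0, 0.0],"fingers":-0.4},
{"slide":[-0.0, 0.0, 0.072],"delta_rot":[0.0, 0.0, 0.0],"fingers":-0.4},
{"slide":[-0.0, 0.0, 0.072],"delta_rot":[0.0, 0.0, 0.0],"fingers":-0.4},
{"slide":[-0.0, 0.0, 0.072],"delta_rot":[0.0, 0.0, 0.0],"fingers":-0.4},
{"slide":[-0.0, 0.0, 0.072],"delta_rot":[0.0, 0.0, 0.0],"fingers":-0.4},
```

play_rows(
  rows=[
    {"slide":[0,-0.02,0],"delta_rot":[-0.3,0,0],"fingers":-0.4},
    {"slide":[0,-0.02,0],"delta_rot":[-0.5,0,0],"fingers":-0.4},
    {"slide":[-0.005,-0.02,0.008],"delta_rot":[-0.6,0.02,0],"fingers":-0.4},
    {"slide":[-0.005,-0.022,0.008],"delta_rot":[-0.6,0.02,0],"fingers":-0.4},
    {"slide":[-0.005,-0.022,0.008],"delta_rot":[-0.6,0.02,0],"fingers":-0.4},
    {"slide":[-0.005,-0.022,0.008],"delta_rot":[-0.6,0.02,0],"fingers":-0.4},
    {"slide":[-0.005,-0.01,0.008],"delta_rot":[-0.6,0.02,0],"fingers":-0.4},
    {"slide":[0,0,0],"delta_rot":[0,0,0],"fingers":-0.4},
  ],
)

```text
time_s: 6.15
tcp_pos: [0.4478, 0.0384, 0.1556]
eef_rot: [-146.7, 1.1, -61.3]
contact_force: [0.2, -0.3, 0.2]
gripper_width: 0.0267
gripper_force: 0.0
```

```bash
python3 - <<'E'
from h import *
from plant import r
s=r.get_state();print(s['joints'],s['contact_force'])
bar=np.array([.4643,.0707,.112]);R=Rt(-62,58)
plan(bar+.010*R[:,2],R,6,-.4)
E
```

```text
[ 29.90389091 -13.80717524 -55.55366815  -1.05240727 -14.98936852
  -0.54421126] [ 0.16744788 -0.26715759  0.16638185]
n 6 step mm 11.02109445217357 rotfrac 0.047847410558114145
{"slide":[-0.021, -0.001, 0.07],"delta_rot":[-0.05, 0.05, 0.0],"fingers":-0.4},
{"slide":[-0.022, -0.001, 0.07],"delta_rot":[-0.05, 0.05, 0.0],"fingers":-0.4},
{"slide":[-0.022, -0.001, 0.07],"delta_rot":[-0.05, 0.05, 0.0],"fingers":-0.4},
{"slide":[-0.022, -0.002, 0.07],"delta_rot":[-0.05, 0.05, 0.0],"fingers":-0.4},
{"slide":[-0.023, -0.002, 0.07],"delta_rot":[-0.05, 0.05, 0.0],"fingers":-0.4},
{"slide":[-0.023, -0.002, 0.07],"delta_rot":[-0.05, 0.05, 0.0],"fingers":-0.4},
```

play_rows(
  rows=[
    {"slide":[-0.022,0,0.07],"delta_rot":[-0.05,0.05,0],"fingers":-0.4},
    {"slide":[-0.022,0,0.07],"delta_rot":[-0.05,0.05,0],"fingers":-0.4},
    {"slide":[-0.022,0,0.07],"delta_rot":[-0.05,0.05,0],"fingers":-0.4},
    {"slide":[-0.022,0,0.07],"delta_rot":[-0.05,0.05,0],"fingers":-0.4},
    {"slide":[-0.022,0,0.07],"delta_rot":[-0.05,0.05,0],"fingers":-0.4},
    {"slide":[-0.022,0,0.07],"delta_rot":[-0.05,0.05,0],"fingers":-0.4},
    {"slide":[0,0,0],"delta_rot":[0,0,0],"fingers":-0.4},
  ],
)

```text
time_s: 7.02
tcp_pos: [0.4749, 0.0622, 0.1044]
eef_rot: [-148.6, 1.3, -61.3]
contact_force: [-0.7, -0.1, -0.2]
gripper_width: 0.0262
gripper_force: 0.0
```

play_rows(
  rows=[
    {"slide":[0,0,0],"delta_rot":[0,0,0],"fingers":-1},
    {"slide":[0,0,0],"delta_rot":[0,0,0],"fingers":-1},
    {"slide":[0,0,0],"delta_rot":[0,0,0],"fingers":-1},
  ],
  squeeze=12,
)

```text
time_s: 7.4
tcp_pos: [0.4745, 0.062, 0.1054]
eef_rot: [-148.5, 1.3, -61.3]
contact_force: [-0.6, 0.0, -1.1]
gripper_width: 0.0138
gripper_force: 12.0
```

```bash
python3 - <<'E'
from h import *
from plant import r
s=r.get_state();print(s['joints'],s['contact_force'],s['tcp_pos'],s['eef_rot'])
yaw=np.radians(28);ex=np.array([np.cos(yaw),np.sin(yaw),0]);o=np.array([.4643,.0707,0])+.1813*ex+[0,0,.075]
p=s['tcp_pos'];R=Ro.from_euler('xyz',s['eef_rot'],degrees=True).as_matrix()
off=p-np.array([.4643,.0707,.112])-.010*R[:,2];print('off',R.T@off)
for k in range(1,5):
    th=np.radians(11.4+95.1*k/4);til=[67,75,83,90][k-1]
    b=o-.185*np.cos(th)*ex+[0,0,.185*np.sin(th)]
    R1=Rt(-62,til);p1=b+.012*R1[:,2]
    p,R=plan(p1,R1,8,-1,p,R)
E
```

```text
[ 31.22771094  -3.54348394 -58.24934276   3.59331866  -3.82342923
  -6.4209971 ] [-0.56794321  0.02204589 -1.0840011 ] [0.47450327 0.06197881 0.1054012 ] [-148.54420296    1.27624299  -61.31600797]
off [ 0.01269213 -0.00076805 -0.0021241 ]
n 8 step mm 9.09058365213912 rotfrac 0.23037606677644193
{"slide":[-0.011, -0.05, -0.033],"delta_rot":[-0.23, 0.04, 0.0],"fingers":-1},
{"slide":[-0.011, -0.049, -0.034],"delta_rot":[-0.23, 0.04, 0.0],"fingers":-1},
{"slide":[-0.011, -0.048, -0.035],"delta_rot":[-0.23, 0.04, 0.0],"fingers":-1},
{"slide":[-0.011, -0.048, -0.036],"delta_rot":[-0.23, 0.04, 0.0],"fingers":-1},
{"slide":[-0.011, -0.047, -0.037],"delta_rot":[-0.23, 0.04, 0.0],"fingers":-1},
{"slide":[-0.011, -0.046, -0.038],"delta_rot":[-0.23, 0.04, 0.0],"fingers":-1},
{"slide":[-0.011, -0.046, -0.039],"delta_rot":[-0.23, 0.04, 0.0],"fingers":-1},
{"slide":[-0.011, -0.045, -0.039],"delta_rot":[-0.23, 0.04, 0.0],"fingers":-1},
n 8 step mm 9.336186261784945 rotfrac 0.2181661564992911
{"slide":[0.0, -0.058, -0.022],"delta_rot":[-0.22, -0.0, -0.0],"fingers":-1},
{"slide":[0.0, -0.058, -0.023
[... 1170 characters left out ...]
 -0.0, -0.0],"fingers":-1},
n 8 step mm 9.345792886396238 rotfrac 0.19089538693687974
{"slide":[-0.0, -0.061, 0.013],"delta_rot":[-0.19, -0.0, 0.0],"fingers":-1},
{"slide":[-0.0, -0.061, 0.012],"delta_rot":[-0.19, -0.0, 0.0],"fingers":-1},
{"slide":[-0.0, -0.061, 0.011],"delta_rot":[-0.19, -0.0, 0.0],"fingers":-1},
{"slide":[-0.0, -0.062, 0.01],"delta_rot":[-0.19, -0.0, 0.0],"fingers":-1},
{"slide":[-0.0, -0.062, 0.009],"delta_rot":[-0.19, -0.0, 0.0],"fingers":-1},
{"slide":[-0.0, -0.062, 0.008],"delta_rot":[-0.19, -0.0, 0.0],"fingers":-1},
{"slide":[-0.0, -0.062, 0.007],"delta_rot":[-0.19, -0.0, 0.0],"fingers":-1},
{"slide":[-0.0, -0.062, 0.006],"delta_rot":[-0.19, -0.0, 0.0],"fingers":-1},
```

```bash
python3 - <<'E'
from h import *
from plant import r
s=r.get_state()
yaw=np.radians(28);ex=np.array([np.cos(yaw),np.sin(yaw),0]);o=np.array([.4643,.0707,0])+.1813*ex+[0,0,.075]
p0=s['tcp_pos'];R0=Ro.from_euler('xyz',s['eef_rot'],degrees=True).as_matrix()
p=None
for k in range(0,33,1):
    th=np.radians(11.4+95.1*k/32);til=58.6+30*k/32
    b=o-.185*np.cos(th)*ex+[0,0,.185*np.sin(th)]
    R1=Rt(-62,til);p1=b+.010*R1[:,2]
    if p is not None: print(k,np.round(R.T@(p1-p)/.15,3))
    p,R=p1,R1
E
```

```text
1 [-0.    -0.044 -0.046]
2 [ 0.    -0.045 -0.044]
3 [-0.    -0.047 -0.043]
4 [ 0.    -0.048 -0.041]
5 [-0.    -0.05  -0.039]
6 [ 0.    -0.051 -0.037]
7 [-0.    -0.052 -0.035]
8 [ 0.    -0.053 -0.033]
9 [ 0.    -0.055 -0.031]
10 [ 0.    -0.056 -0.029]
11 [-0.    -0.057 -0.027]
12 [ 0.    -0.058 -0.025]
13 [-0.    -0.059 -0.023]
14 [-0.    -0.059 -0.021]
15 [ 0.    -0.06  -0.019]
16 [-0.    -0.061 -0.017]
17 [ 0.    -0.061 -0.015]
18 [-0.    -0.062 -0.012]
19 [ 0.    -0.062 -0.01 ]
20 [ 0.    -0.062 -0.008]
21 [-0.    -0.063 -0.006]
22 [ 0.    -0.063 -0.003]
23 [-0.    -0.063 -0.001]
24 [ 0.    -0.063  0.001]
25 [ 0.    -0.063  0.003]
26 [ 0.    -0.063  0.006]
27 [-0.    -0.062  0.008]
28 [-0.    -0.062  0.01 ]
29 [ 0.    -0.062  0.012]
30 [-0.    -0.061  0.015]
31 [ 0.    -0.061  0.017]
32 [-0.    -0.06   0.019]
```

play_rows(
  rows=[
    {"slide":[0,-0.044,-0.046],"delta_rot":[-0.2,0,0],"fingers":-1},
    {"slide":[0,-0.045,-0.044],"delta_rot":[-0.2,0,0],"fingers":-1},
    {"slide":[0,-0.047,-0.043],"delta_rot":[-0.2,0,0],"fingers":-1},
    {"slide":[0,-0.048,-0.041],"delta_rot":[-0.2,0,0],"fingers":-1},
    {"slide":[0,-0.05,-0.039],"delta_rot":[-0.2,0,0],"fingers":-1},
    {"slide":[0,-0.051,-0.037],"delta_rot":[-0.2,0,0],"fingers":-1},
    {"slide":[0,-0.052,-0.035],"delta_rot":[-0.2,0,0],"fingers":-1},
    {"slide":[0,-0.053,-0.033],"delta_rot":[-0.2,0,0],"fingers":-1},
  ],
)

```text
time_s: 8.4
tcp_pos: [0.4984, 0.0738, 0.1736]
eef_rot: [-156.2, 1.3, -61.3]
contact_force: [-9.7, 0.2, 1.2]
gripper_width: 0.0136
gripper_force: 12.1
```

play_rows(
  rows=[
    {"slide":[0,-0.055,-0.031],"delta_rot":[-0.2,0,0],"fingers":-1},
    {"slide":[0,-0.056,-0.029],"delta_rot":[-0.2,0,0],"fingers":-1},
    {"slide":[0,-0.057,-0.027],"delta_rot":[-0.2,0,0],"fingers":-1},
    {"slide":[0,-0.058,-0.025],"delta_rot":[-0.2,0,0],"fingers":-1},
    {"slide":[0,-0.059,-0.023],"delta_rot":[-0.2,0,0],"fingers":-1},
    {"slide":[0,-0.059,-0.021],"delta_rot":[-0.2,0,0],"fingers":-1},
    {"slide":[0,-0.06,-0.019],"delta_rot":[-0.2,0,0],"fingers":-1},
    {"slide":[0,-0.061,-0.017],"delta_rot":[-0.2,0,0],"fingers":-1},
  ],
)

```text
time_s: 9.4
tcp_pos: [0.5502, 0.1, 0.227]
eef_rot: [-163.2, 1.2, -61.3]
contact_force: [0.5, -4.0, 1.3]
gripper_width: 0.0131
gripper_force: 12.0
```

play_rows(
  rows=[
    {"slide":[0,-0.061,-0.015],"delta_rot":[-0.2,0,0],"fingers":-1},
    {"slide":[0,-0.062,-0.012],"delta_rot":[-0.2,0,0],"fingers":-1},
    {"slide":[0,-0.062,-0.01],"delta_rot":[-0.2,0,0],"fingers":-1},
    {"slide":[0,-0.062,-0.008],"delta_rot":[-0.2,0,0],"fingers":-1},
    {"slide":[0,-0.063,-0.006],"delta_rot":[-0.2,0,0],"fingers":-1},
    {"slide":[0,-0.063,-0.003],"delta_rot":[-0.2,0,0],"fingers":-1},
    {"slide":[0,-0.063,0],"delta_rot":[-0.2,0,0],"fingers":-1},
    {"slide":[0,-0.063,0],"delta_rot":[-0.2,0,0],"fingers":-1},
  ],
)

```text
time_s: 10.4
tcp_pos: [0.6131, 0.1332, 0.2521]
eef_rot: [-170.5, 1.2, -61.3]
contact_force: [3.9, -5.9, -1.8]
gripper_width: 0.0134
gripper_force: 11.9
```

play_rows(
  rows=[
    {"slide":[0,-0.063,0.003],"delta_rot":[-0.2,0,0],"fingers":-1},
    {"slide":[0,-0.063,0.006],"delta_rot":[-0.2,0,0],"fingers":-1},
    {"slide":[0,-0.062,0.008],"delta_rot":[-0.2,0,0],"fingers":-1},
    {"slide":[0,-0.062,0.01],"delta_rot":[-0.2,0,0],"fingers":-1},
    {"slide":[0,-0.062,0.012],"delta_rot":[-0.2,0,0],"fingers":-1},
    {"slide":[0,-0.061,0.015],"delta_rot":[-0.2,0,0],"fingers":-1},
    {"slide":[0,-0.061,0.017],"delta_rot":[-0.2,0,0],"fingers":-1},
    {"slide":[0,-0.05,0.016],"delta_rot":[-0.2,0,0],"fingers":-1},
  ],
)

```text
time_s: 11.4
tcp_pos: [0.6778, 0.168, 0.2467]
eef_rot: [-177.9, 1.2, -61.3]
contact_force: [4.9, -6.2, -1.0]
gripper_width: 0.0136
gripper_force: 12.0
```

play_rows(
  rows=[
    {"slide":[0,0,0],"delta_rot":[0,0,0],"fingers":-0.3},
    {"slide":[0,0,0],"delta_rot":[0,0,0],"fingers":-0.3},
    {"slide":[0,0,-0.2],"delta_rot":[0,0,0],"fingers":-0.3},
    {"slide":[0,0,-0.3],"delta_rot":[0,0,0],"fingers":0},
    {"slide":[0,0,-0.1],"delta_rot":[-0.45,0.26,0],"fingers":1},
  ],
)

```text
time_s: 12.02
tcp_pos: [0.6745, 0.1654, 0.3417]
eef_rot: [-179.6, 0.0, -61.3]
contact_force: [0.3, 0.7, -0.2]
gripper_width: 0.0452
gripper_force: 0.0
```

```bash
python3 - <<'E'
from h import *
plan((.62,-.261,.16),Rt(-144.8),24,1)
E
```

```text
n 24 step mm 19.44347187666037 rotfrac 0.7588053039259426
{"slide":[0.097, 0.07, 0.05],"delta_rot":[-0.0, 0.0, 0.76],"fingers":1},
{"slide":[0.101, 0.064, 0.05],"delta_rot":[-0.0, 0.0, 0.76],"fingers":1},
{"slide":[0.104, 0.058, 0.05],"delta_rot":[-0.0, 0.0, 0.76],"fingers":1},
{"slide":[0.108, 0.052, 0.05],"delta_rot":[-0.0, 0.0, 0.76],"fingers":1},
{"slide":[0.111, 0.045, 0.05],"delta_rot":[-0.0, 0.0, 0.76],"fingers":1},
{"slide":[0.113, 0.038, 0.05],"delta_rot":[-0.0, 0.0, 0.76],"fingers":1},
{"slide":[0.115, 0.031, 0.05],"delta_rot":[-0.0, 0.0, 0.76],"fingers":1},
{"slide":[0.117, 0.024, 0.05],"delta_rot":[-0.0, 0.0, 0.76],"fingers":1},
{"slide":[0.118, 0.017, 0.05],"delta_rot":[-0.0, 0.0, 0.76],"fingers":1},
{"slide":[0.119, 0.01, 0.05],"delta_rot":[-0.0, 0.0, 0.76],"fingers":1},
{"slide":[0.119, 0.003, 0.05],"delta_rot":[-0.0, 0.0, 0.76],"fingers":1},
{"slide":[0.119, -0.005, 0.05],"delta_rot":[-0.0, 0.0, 0.76],"fingers":1},
{"slide":[0.119, -0.012, 0.05],"delta_rot":[-0.0, 0.0, 0.76],"fingers":1},
{"slide":[0.118, -0.019, 0.05],"delta_rot":[-0.0, 0.0, 0.76],"fingers":1},
{"slide":[0.117, -0.026, 0.05],"delta_rot":[-0.0, 0.0, 0.76],"fingers":1},
{"slide":[0.115, -0.033, 0.05],"delta_rot":[-0.0, 0.0, 0.76],"fingers":1},
{"slide":[0.112, -0.04, 0.05],"delta_rot":[-0.0, 0.0, 0.76],"fingers":1},
{"slide":[0.11, -0.047, 0.05],"delta_rot":[-0.0, 0.0, 0.76],"fingers":1},
{"slide":[0.107, -0.053, 0.05],"delta_rot":[-0.0, 0.0, 0.76],"fingers":1},
{"slide":[0.103, -0.06, 0.05],"delta_rot":[-0.0, 0.0, 0.76],"fingers":1},
{"slide":[0.099, -0.066, 0.05],"delta_rot":[-0.0, 0.0, 0.76],"fingers":1},
{"slide":[0.095, -0.072, 0.05],"delta_rot":[-0.0, 0.0, 0.76],"fingers":1},
{"slide":[0.091, -0.078, 0.05],"delta_rot":[-0.0, 0.0, 0.76],"fingers":1},
{"slide":[0.086, -0.083, 0.05],"delta_rot":[-0.0, 0.0, 0.76],"fingers":1},
```

play_rows(
  rows=[
    {"slide":[0.097,0.07,0.02],"delta_rot":[0,0,0.76],"fingers":1},
    {"slide":[0.1,0.064,0.02],"delta_rot":[0,0,0.76],"fingers":1},
    {"slide":[0.104,0.058,0.02],"delta_rot":[0,0,0.76],"fingers":1},
    {"slide":[0.108,0.052,0.02],"delta_rot":[0,0,0.76],"fingers":1},
    {"slide":[0.11,0.045,0.02],"delta_rot":[0,0,0.76],"fingers":1},
    {"slide":[0.113,0.038,0.02],"delta_rot":[0,0,0.76],"fingers":1},
    {"slide":[0.115,0.03,0.02],"delta_rot":[0,0,0.76],"fingers":1},
    {"slide":[0.117,0.024,0.02],"delta_rot":[0,0,0.76],"fingers":1},
  ],
)

```text
time_s: 13.02
tcp_pos: [0.6556, 0.0223, 0.3124]
eef_rot: [-180.0, 0.1, -89.4]
contact_force: [-0.6, -0.0, 0.7]
gripper_width: 0.0876
gripper_force: 0.0
```

play_rows(
  rows=[
    {"slide":[0.118,0.017,0.05],"delta_rot":[0,0,0.76],"fingers":1},
    {"slide":[0.119,0.01,0.05],"delta_rot":[0,0,0.76],"fingers":1},
    {"slide":[0.119,0.003,0.05],"delta_rot":[0,0,0.76],"fingers":1},
    {"slide":[0.119,-0.005,0.05],"delta_rot":[0,0,0.76],"fingers":1},
    {"slide":[0.119,-0.012,0.05],"delta_rot":[0,0,0.76],"fingers":1},
    {"slide":[0.118,-0.02,0.05],"delta_rot":[0,0,0.76],"fingers":1},
    {"slide":[0.117,-0.026,0.05],"delta_rot":[0,0,0.76],"fingers":1},
    {"slide":[0.115,-0.033,0.05],"delta_rot":[0,0,0.76],"fingers":1},
  ],
)

```text
time_s: 14.02
tcp_pos: [0.6371, -0.1197, 0.2518]
eef_rot: [180.0, 0.1, -117.3]
contact_force: [0.6, 0.8, -0.3]
gripper_width: 0.0876
gripper_force: 0.0
```

play_rows(
  rows=[
    {"slide":[0.112,-0.04,0.08],"delta_rot":[0,0,0.76],"fingers":1},
    {"slide":[0.11,-0.047,0.08],"delta_rot":[0,0,0.76],"fingers":1},
    {"slide":[0.107,-0.053,0.08],"delta_rot":[0,0,0.76],"fingers":1},
    {"slide":[0.103,-0.06,0.08],"delta_rot":[0,0,0.76],"fingers":1},
    {"slide":[0.1,-0.066,0.08],"delta_rot":[0,0,0.76],"fingers":1},
    {"slide":[0.095,-0.072,0.08],"delta_rot":[0,0,0.76],"fingers":1},
    {"slide":[0.09,-0.078,0.08],"delta_rot":[0,0,0.76],"fingers":1},
    {"slide":[0.086,-0.083,0.08],"delta_rot":[0,0,0.76],"fingers":1},
  ],
)

```text
time_s: 15.02
tcp_pos: [0.6188, -0.2616, 0.1552]
eef_rot: [179.9, 0.1, -145.2]
contact_force: [-0.1, 0.3, -0.1]
gripper_width: 0.0877
gripper_force: 0.0
```

```bash
python3 - <<'E'
from h import *
from plant import r
s=r.get_state();print(s['joints'],s['tcp_pos'],s['eef_rot'])
c=r.capture('wrist');e=r.capture('side')
pickle.dump((s,c,e),open('cap1.pkl','wb'))
cv2.imwrite('pics/w2.png',np.hstack([cv2.resize(c['image'],(400,300)),cv2.resize(e['image'],(400,300))]))
cv2.imwrite('pics/w2b.png',c['image'])
E
```

```text
[ -6.38663643  23.03540725  -5.13007089  -0.11934456 -61.81845059
 -48.7179483 ] [ 0.61877309 -0.26155931  0.15520948] [ 1.79931505e+02  8.14539973e-02 -1.45160981e+02]
```

View pics/w2.png

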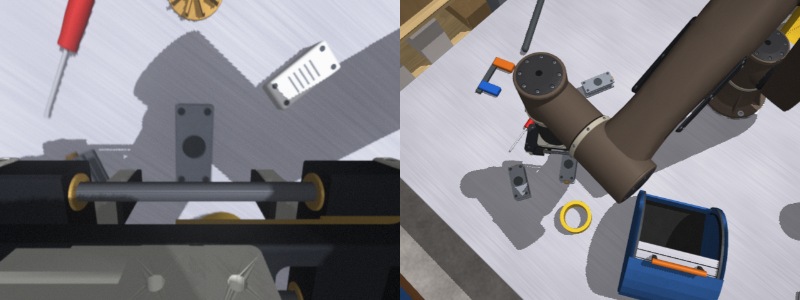

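```bash
python3 - <<'E'
from h import *
np.set_printoptions(precision=4,suppress=True)
s,c,e=pickle.load(open('cap1.pkl','rb'))
T=c['T_tool_cam'];R=Ro.from_euler('xyz',s['eef_rot'],degrees=True).as_matrix();p=s['tcp_pos']
def w(u,v,z):
    d=R@T[:3,:3]@np.array([(u*1.6-c['cx'])/c['fx'],(v*1.6-c['cy'])/c['fy'],1]);o=p+R@T[:3,3];return o+d*(z-o[2])/d[2]
m=w(193.5,147,.04);print('disc',m,'tool',R.T@(m-p))
a=(w(182.5,108.5,.04)+w(208.5,108,.04))/2;b=(w(182,178.5,.04)+w(208.5,178.5,.04))/2
print(a,b,(a+b)/2,np.linalg.norm(a-b),np.degrees(np.arctan2(*(b-a)[[1,0]])))
k=[w(u,v,.026) for u,v in[(269.5,89.5),(287,103),(319.5,48.5),(333.5,63)]];k=np.array(k)
print('cover',k.mean(0),np.degrees(np.arctan2(*((k[2]+k[3]-k[0]-k[1]))[[1,0]])),np.linalg.norm((k[2]+k[3]-k[0]-k[1])/2))
E
```

```text
disc [ 0.621  -0.2633  0.04  ] tool [-0.0007 -0.0028  0.1152]
[ 0.5772 -0.2905  0.04  ] [ 0.657  -0.2353  0.04  ] [ 0.6171 -0.2629  0.04  ] 0.09706981730197581 34.620378714689586
cover [ 0.4644 -0.1989  0.026 ] 166.2786332621726 0.07599710507294338
```

play_rows(
  rows=[
    {"slide":[0,-0.013,0.18],"delta_rot":[0,0,0],"fingers":1},
    {"slide":[0,0,0.18],"delta_rot":[0,0,0],"fingers":1},
    {"slide":[0,0,0.18],"delta_rot":[0,0,0],"fingers":1},
    {"slide":[0,0,0.18],"delta_rot":[0,0,0],"fingers":1},
    {"slide":[0,0,0.15],"delta_rot":[0,0,0],"fingers":1},
    {"slide":[0,0,0.1],"delta_rot":[0,0,0],"fingers":1},
    {"slide":[0,0,0.02],"delta_rot":[0,0,0],"fingers":1},
    {"slide":[0,0,0],"delta_rot":[0,0,0],"fingers":-0.1},
  ],
  squeeze=45,
)

```text
time_s: 16.12
tcp_pos: [0.6206, -0.2618, 0.0081]
eef_rot: [180.0, 0.1, -144.9]
contact_force: [-0.3, 0.1, 0.5]
gripper_width: 0.0822
gripper_force: 0.0
```

play_rows(
  rows=[
    {"slide":[0,0,0],"delta_rot":[0,0,0],"fingers":-1},
    {"slide":[0,0,0],"delta_rot":[0,0,0],"fingers":-1},
    {"slide":[0,0,0],"delta_rot":[0,0,0],"fingers":-1},
    {"slide":[0,0,-0.05],"delta_rot":[0,0,0],"fingers":-1},
    {"slide":[0,0,-0.15],"delta_rot":[0,0,0],"fingers":-1},
    {"slide":[0,0,-0.2],"delta_rot":[0,0,0],"fingers":-1},
  ],
)

```text
time_s: 16.88
tcp_pos: [0.6179, -0.2612, 0.066]
eef_rot: [179.7, -0.1, -145.0]
contact_force: [1.2, 0.1, -8.1]
gripper_width: 0.0497
gripper_force: 44.9
```

```bash
python3 - <<'E'
from h import *
p,R=plan((.61,-.2,.29),Rt(-145),6,-1)
p,R=plan((.5697,.1267,.29),Rt(-152),12,-1,p,R)
E
```

```text
n 6 step mm 38.72081200450403 rotfrac 0.011171578168494846
{"slide":[-0.031, 0.062, -0.249],"delta_rot":[0.01, -0.0, 0.0],"fingers":-1},
{"slide":[-0.031, 0.062, -0.249],"delta_rot":[0.01, -0.0, 0.0],"fingers":-1},
{"slide":[-0.031, 0.062, -0.249],"delta_rot":[0.01, -0.0, 0.0],"fingers":-1},
{"slide":[-0.032, 0.061, -0.249],"delta_rot":[0.01, -0.0, 0.0],"fingers":-1},
{"slide":[-0.032, 0.061, -0.249],"delta_rot":[0.01, -0.0, 0.0],"fingers":-1},
{"slide":[-0.032, 0.061, -0.249],"delta_rot":[0.01, -0.0, 0.0],"fingers":-1},
n 12 step mm 27.431351183960622 rotfrac 0.12726359129125311
{"slide":[-0.086, 0.162, -0.0],"delta_rot":[-0.0, 0.0, 0.13],"fingers":-1},
{"slide":[-0.084, 0.162, -0.0],"delta_rot":[-0.0, 0.0, 0.13],"fingers":-1},
{"slide":[-0.082, 0.163, -0.0],"delta_rot":[-0.0, 0.0, 0.13],"fingers":-1},
{"slide":[-0.081, 0.164, -0.0],"delta_rot":[-0.0, 0.0, 0.13],"fingers":-1},
{"slide":[-0.079, 0.165, -0.0],"delta_rot":[-0.0, 0.0, 0.13],"fingers":-1},
{"slide":[-0.077, 0.166, -0.0],"delta_rot":[-0.0, 0.0, 0.13],"fingers":-1},
{"slide":[-0.076, 0.166, -0.0],"delta_rot":[-0.0, 0.0, 0.13],"fingers":-1},
{"slide":[-0.074, 0.167, -0.0],"delta_rot":[-0.0, 0.0, 0.13],"fingers":-1},
{"slide":[-0.072, 0.168, -0.0],"delta_rot":[-0.0, 0.0, 0.13],"fingers":-1},
{"slide":[-0.071, 0.169, -0.0],"delta_rot":[-0.0, 0.0, 0.13],"fingers":-1},
{"slide":[-0.069, 0.169, -0.0],"delta_rot":[-0.0, 0.0, 0.13],"fingers":-1},
{"slide":[-0.067, 0.17, -0.0],"delta_rot":[-0.0, 0.0, 0.13],"fingers":-1},
```

play_rows(
  rows=[
    {"slide":[-0.03,0.062,-0.2],"delta_rot":[0,0,0],"fingers":-1},
    {"slide":[-0.03,0.062,-0.25],"delta_rot":[0,0,0],"fingers":-1},
    {"slide":[-0.03,0.062,-0.25],"delta_rot":[0,0,0],"fingers":-1},
    {"slide":[-0.03,0.062,-0.25],"delta_rot":[0,0,0],"fingers":-1},
    {"slide":[-0.03,0.062,-0.25],"delta_rot":[0,0,0],"fingers":-1},
    {"slide":[-0.03,0.062,-0.25],"delta_rot":[0,0,0],"fingers":-1},
  ],
)

```text
time_s: 17.62
tcp_pos: [0.6085, -0.2001, 0.2849]
eef_rot: [179.8, -0.0, -144.9]
contact_force: [0.8, -0.3, -8.1]
gripper_width: 0.0497
gripper_force: 44.9
```

play_rows(
  rows=[
    {"slide":[-0.085,0.162,0],"delta_rot":[0,0,0.13],"fingers":-1},
    {"slide":[-0.084,0.162,0],"delta_rot":[0,0,0.13],"fingers":-1},
    {"slide":[-0.082,0.163,0],"delta_rot":[0,0,0.13],"fingers":-1},
    {"slide":[-0.08,0.164,0],"delta_rot":[0,0,0.13],"fingers":-1},
    {"slide":[-0.08,0.165,0],"delta_rot":[0,0,0.13],"fingers":-1},
    {"slide":[-0.077,0.166,0],"delta_rot":[0,0,0.13],"fingers":-1},
    {"slide":[-0.076,0.166,0],"delta_rot":[0,0,0.13],"fingers":-1},
    {"slide":[-0.074,0.167,0],"delta_rot":[0,0,0.13],"fingers":-1},
  ],
)

```text
time_s: 18.62
tcp_pos: [0.5812, 0.0175, 0.2841]
eef_rot: [179.8, -0.1, -149.7]
contact_force: [0.2, 0.1, -7.8]
gripper_width: 0.0498
gripper_force: 44.9
```

play_rows(
  rows=[
    {"slide":[-0.072,0.168,0],"delta_rot":[0,0,0.13],"fingers":-1},
    {"slide":[-0.07,0.168,0],"delta_rot":[0,0,0.13],"fingers":-1},
    {"slide":[-0.07,0.168,0],"delta_rot":[0,0,0.13],"fingers":-1},
    {"slide":[-0.067,0.16,0],"delta_rot":[0,0,0.13],"fingers":-1},
    {"slide":[0,0,0],"delta_rot":[0,0,0],"fingers":-1},
  ],
)

```text
time_s: 19.25
tcp_pos: [0.5689, 0.1253, 0.2843]
eef_rot: [179.8, -0.1, -152.0]
contact_force: [-0.1, -1.2, -8.8]
gripper_width: 0.0496
gripper_force: 44.9
```

```bash
python3 - <<'E'
from h import *
plan((.5697,.1267,.024),Rt(-152),10,-1)
E
```

```text
n 10 step mm 26.02985066048635 rotfrac 0.003414928260912275
{"slide":[-0.001, 0.0, 0.174],"delta_rot":[0.0, -0.0, 0.0],"fingers":-1},
{"slide":[-0.001, 0.0, 0.174],"delta_rot":[0.0, -0.0, 0.0],"fingers":-1},
{"slide":[-0.001, 0.0, 0.174],"delta_rot":[0.0, -0.0, 0.0],"fingers":-1},
{"slide":[-0.001, 0.0, 0.174],"delta_rot":[0.0, -0.0, 0.0],"fingers":-1},
{"slide":[-0.001, 0.0, 0.174],"delta_rot":[0.0, -0.0, 0.0],"fingers":-1},
{"slide":[-0.001, 0.0, 0.174],"delta_rot":[0.0, -0.0, 0.0],"fingers":-1},
{"slide":[-0.001, 0.0, 0.174],"delta_rot":[0.0, -0.0, 0.0],"fingers":-1},
{"slide":[-0.001, 0.0, 0.174],"delta_rot":[0.0, -0.0, 0.0],"fingers":-1},
{"slide":[-0.001, 0.0, 0.174],"delta_rot":[0.0, -0.0, 0.0],"fingers":-1},
{"slide":[-0.001, 0.001, 0.174],"delta_rot":[0.0, -0.0, 0.0],"fingers":-1},
```

play_rows(
  rows=[
    {"slide":[0,0,0.17],"delta_rot":[0,0,0],"fingers":-1},
    {"slide":[0,0,0.17],"delta_rot":[0,0,0],"fingers":-1},
    {"slide":[0,0,0.17],"delta_rot":[0,0,0],"fingers":-1},
    {"slide":[0,0,0.17],"delta_rot":[0,0,0],"fingers":-1},
  ],
)

```text
time_s: 19.75
tcp_pos: [0.5693, 0.1232, 0.1821]
eef_rot: [179.9, -0.1, -152.1]
contact_force: [0.3, 0.5, -9.7]
gripper_width: 0.0499
gripper_force: 44.9
```

play_rows(
  rows=[
    {"slide":[0,0,0.17],"delta_rot":[0,0,0],"fingers":-1},
    {"slide":[0,0,0.17],"delta_rot":[0,0,0],"fingers":-1},
    {"slide":[0,0,0.17],"delta_rot":[0,0,0],"fingers":-1},
    {"slide":[0,0,0.17],"delta_rot":[0,0,0],"fingers":-1},
    {"slide":[0,0,0.17],"delta_rot":[0,0,0],"fingers":-1},
    {"slide":[0,0,0.11],"delta_rot":[0,0,0],"fingers":-1},
    {"slide":[0,0,0.05],"delta_rot":[0,0,0],"fingers":-1},
    {"slide":[0,0,0],"delta_rot":[0,0,0],"fingers":-1},
  ],
)

```text
time_s: 20.75
tcp_pos: [0.5705, 0.1242, 0.0321]
eef_rot: [179.9, 0.0, -152.1]
contact_force: [0.9, 0.2, -7.8]
gripper_width: 0.0496
gripper_force: 44.9
```

play_rows(
  rows=[
    {"slide":[0,0,0.02],"delta_rot":[0,0,0],"fingers":-1},
    {"slide":[0,0,0.02],"delta_rot":[0,0,0],"fingers":-1},
    {"slide":[0,0,0.02],"delta_rot":[0,0,0],"fingers":-1},
    {"slide":[0,0,0.015],"delta_rot":[0,0,0],"fingers":-1},
    {"slide":[0,0,0.01],"delta_rot":[0,0,0],"fingers":-1},
    {"slide":[0,0,0],"delta_rot":[0,0,0],"fingers":-1},
  ],
)

```text
time_s: 21.5
tcp_pos: [0.5705, 0.1243, 0.0193]
eef_rot: [179.9, 0.1, -152.1]
contact_force: [0.4, -0.1, -8.1]
gripper_width: 0.0498
gripper_force: 44.9
```

play_rows(
  rows=[
    {"slide":[0,0,0.008],"delta_rot":[0,0,0],"fingers":-1},
    {"slide":[0,0,0.006],"delta_rot":[0,0,0],"fingers":-1},
    {"slide":[0,0,0.005],"delta_rot":[0,0,0],"fingers":-1},
    {"slide":[0,0,0.003],"delta_rot":[0,0,0],"fingers":-1},
  ],
)

```text
time_s: 22.0
tcp_pos: [0.5706, 0.1244, 0.0172]
eef_rot: [179.9, 0.1, -152.1]
contact_force: [-6.0, 0.6, 8.5]
gripper_width: 0.05
gripper_force: 44.9
```

play_rows(
  rows=[
    {"slide":[0,0,0],"delta_rot":[0,0,0],"fingers":0.6},
    {"slide":[0,0,0],"delta_rot":[0,0,0],"fingers":0.6},
    {"slide":[0,0,-0.05],"delta_rot":[0,0,0],"fingers":0.6},
    {"slide":[0,0,-0.2],"delta_rot":[0,0,0],"fingers":0.6},
    {"slide":[0,0,-0.35],"delta_rot":[0,0,0],"fingers":0.6},
    {"slide":[0,0,-0.4],"delta_rot":[0,0,0],"fingers":0.6},
    {"slide":[0,0,-0.4],"delta_rot":[0,0,0],"fingers":0.8},
    {"slide":[0,0,-0.3],"delta_rot":[0,0,0],"fingers":1},
  ],
)

```text
time_s: 23.0
tcp_pos: [0.5709, 0.1239, 0.2751]
eef_rot: [179.9, 0.3, -152.1]
contact_force: [0.8, 0.7, -0.9]
gripper_width: 0.0833
gripper_force: 0.0
```

```bash
python3 - <<'E'
from h import *
from plant import r
c=r.capture('scene');cv2.imwrite('pics/w3.png',cv2.resize(c['image'][20:220,220:460],(480,400)))
c=r.capture('side');pickle.dump(c,open('cap2.pkl','wb'));cv2.imwrite('pics/w3.png',cv2.resize(c['image'][260:480,340:560],(600,600),interpolation=cv2.INTER_CUBIC))
p,R=plan((.4625,-.198,.16),Rt(165.3),16,1)
E
```

```text
n 16 step mm 22.551948662226327 rotfrac 0.5816192668003434
{"slide":[0.104, -0.097, 0.048],"delta_rot":[0.0, 0.01, 0.58],"fingers":1},
{"slide":[0.1, -0.102, 0.048],"delta_rot":[0.0, 0.01, 0.58],"fingers":1},
{"slide":[0.095, -0.106, 0.048],"delta_rot":[0.0, 0.01, 0.58],"fingers":1},
{"slide":[0.09, -0.111, 0.048],"delta_rot":[0.0, 0.01, 0.58],"fingers":1},
{"slide":[0.084, -0.115, 0.048],"delta_rot":[0.0, 0.01, 0.58],"fingers":1},
{"slide":[0.079, -0.118, 0.048],"delta_rot":[0.0, 0.01, 0.58],"fingers":1},
{"slide":[0.073, -0.122, 0.049],"delta_rot":[0.0, 0.01, 0.58],"fingers":1},
{"slide":[0.067, -0.125, 0.049],"delta_rot":[0.0, 0.01, 0.58],"fingers":1},
{"slide":[0.062, -0.128, 0.049],"delta_rot":[0.0, 0.01, 0.58],"fingers":1},
{"slide":[0.055, -0.131, 0.049],"delta_rot":[0.0, 0.01, 0.58],"fingers":1},
{"slide":[0.049, -0.133, 0.049],"delta_rot":[0.0, 0.01, 0.58],"fingers":1},
{"slide":[0.043, -0.135, 0.049],"delta_rot":[0.0, 0.01, 0.58],"fingers":1},
{"slide":[0.037, -0.137, 0.049],"delta_rot":[0.0, 0.01, 0.58],"fingers":1},
{"slide":[0.03, -0.139, 0.049],"delta_rot":[0.0, 0.01, 0.58],"fingers":1},
{"slide":[0.024, -0.14, 0.049],"delta_rot":[0.0, 0.01, 0.58],"fingers":1},
{"slide":[0.017, -0.141, 0.049],"delta_rot":[0.0, 0.01, 0.58],"fingers":1},
```

View pics/w3.png

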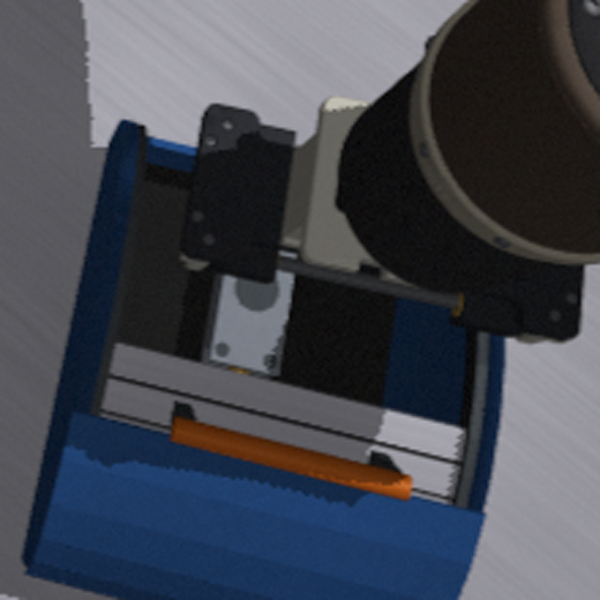

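play_rows(
  rows=[
    {"slide":[0.104,-0.097,0],"delta_rot":[0,0,0.58],"fingers":1},
    {"slide":[0.1,-0.1,0],"delta_rot":[0,0,0.58],"fingers":1},
    {"slide":[0.095,-0.106,0],"delta_rot":[0,0,0.58],"fingers":1},
    {"slide":[0.09,-0.11,0],"delta_rot":[0,0,0.58],"fingers":1},
    {"slide":[0.084,-0.115,0],"delta_rot":[0,0,0.58],"fingers":1},
    {"slide":[0.08,-0.118,0],"delta_rot":[0,0,0.58],"fingers":1},
    {"slide":[0.073,-0.122,0],"delta_rot":[0,0,0.58],"fingers":1},
    {"slide":[0.067,-0.125,0],"delta_rot":[0,0,0.58],"fingers":1},
  ],
)

```text
time_s: 24.1
tcp_pos: [0.5139, -0.0385, 0.2709]
eef_rot: [179.9, 0.0, -173.5]
contact_force: [0.1, -1.1, 0.5]
gripper_width: 0.0873
gripper_force: 0.0
```

play_rows(
  rows=[
    {"slide":[0.06,-0.128,0.09],"delta_rot":[0,0,0.58],"fingers":1},
    {"slide":[0.055,-0.13,0.09],"delta_rot":[0,0,0.58],"fingers":1},
    {"slide":[0.05,-0.133,0.09],"delta_rot":[0,0,0.58],"fingers":1},
    {"slide":[0.043,-0.135,0.09],"delta_rot":[0,0,0.58],"fingers":1},
    {"slide":[0.037,-0.137,0.09],"delta_rot":[0,0,0.58],"fingers":1},
    {"slide":[0.03,-0.14,0.09],"delta_rot":[0,0,0.58],"fingers":1},
    {"slide":[0.024,-0.14,0.09],"delta_rot":[0,0,0.58],"fingers":1},
    {"slide":[0.017,-0.14,0.09],"delta_rot":[0,0,0.58],"fingers":1},
  ],
)

```text
time_s: 25.1
tcp_pos: [0.458, -0.1991, 0.161]
eef_rot: [179.9, -0.1, 165.2]
contact_force: [0.4, 0.4, 0.3]
gripper_width: 0.0878
gripper_force: 0.0
```

```bash
python3 - <<'E'
from h import *
from plant import r
s=r.get_state();print(s['joints'],s['tcp_pos'],s['eef_rot'])
c=r.capture('wrist');e=r.capture('side')
pickle.dump((s,c,e),open('cap3.pkl','wb'))
cv2.imwrite('pics/w4.png',np.hstack([cv2.resize(c['image'],(400,300)),cv2.resize(e['image'][300:450,340:540],(400,300))]))
plan((.4625,-.198,.005),Rt(165.3),6,1)
E
```

```text
[  -1.00259368    7.21897407  -26.33303589   -0.13115865  -56.49335114
 -103.72063946] [ 0.4579996  -0.19912232  0.1609963 ] [ 1.79904589e+02 -7.00597303e-02  1.65204378e+02]
n 6 step mm 25.851760402371784 rotfrac 0.008861121820859819
{"slide":[-0.007, 0.003, 0.172],"delta_rot":[0.0, -0.01, -0.01],"fingers":1},
{"slide":[-0.006, 0.003, 0.172],"delta_rot":[0.0, -0.01, -0.01],"fingers":1},
{"slide":[-0.006, 0.003, 0.172],"delta_rot":[0.0, -0.01, -0.01],"fingers":1},
{"slide":[-0.006, 0.003, 0.172],"delta_rot":[0.0, -0.01, -0.01],"fingers":1},
{"slide":[-0.006, 0.003, 0.172],"delta_rot":[0.0, -0.01, -0.01],"fingers":1},
{"slide":[-0.006, 0.003, 0.172],"delta_rot":[0.0, -0.01, -0.01],"fingers":1},
```

View pics/w4.png

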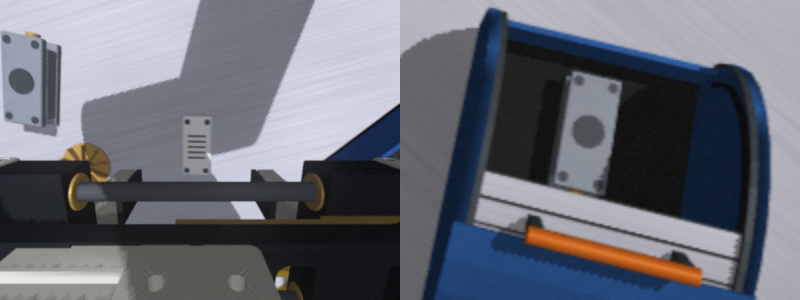

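```bash
python3 - <<'E'
from h import *
np.set_printoptions(precision=4,suppress=True)
s,c,e=pickle.load(open('cap3.pkl','rb'))
T=c['T_tool_cam'];R=Ro.from_euler('xyz',s['eef_rot'],degrees=True).as_matrix();p=s['tcp_pos']
def w(u,v,z):
    d=R@T[:3,:3]@np.array([(u*1.6-c['cx'])/c['fx'],(v*1.6-c['cy'])/c['fy'],1]);o=p+R@T[:3,3];return o+d*(z-o[2])/d[2]
k=np.array([w(u,v,.026) for u,v in[(187,122),(207,122),(187,171.5),(206,171)]])
m=k.mean(0);print('cover',m,'tool',R.T@(m-p),np.linalg.norm(k[0]-k[2]))
S=lambda u,v:ray(e,340+(u-400)/2,300+v/2,.048)
yaw=np.radians(28);ex=np.array([np.cos(yaw),np.sin(yaw),0]);o=np.array([.4643,.0707,0])+.1813*ex
for q in(S(587,132),(S(574,78)+S(613,85)+S(564,181)+S(602,183))/4):
    print('cast',q,'in cab',(q-o)@ex,(q-o)@[-ex[1],ex[0],0])
a=(S(574,78)+S(613,85))/2-(S(564,181)+S(602,183))/2;print(np.degrees(np.arctan2(a[1],a[0])))
E
```

```text
cover [ 0.4633 -0.198   0.026 ] tool [-0.005   0.0023  0.135 ] 0.07383996743474971
cast [0.5696 0.1248 0.048 ] in cab -0.06294278748956707 -0.0016871180729554638
cast [0.568  0.1252 0.048 ] in cab -0.06415747416754226 -0.0005825344083371581
-149.46628359349543
```

play_rows(
  rows=[
    {"slide":[-0.03,0.015,0.18],"delta_rot":[0,0,0],"fingers":1},
    {"slide":[0,0,0.2],"delta_rot":[0,0,0],"fingers":1},
    {"slide":[0,0,0.2],"delta_rot":[0,0,0],"fingers":1},
    {"slide":[0,0,0.2],"delta_rot":[0,0,0],"fingers":1},
    {"slide":[0,0,0.15],"delta_rot":[0,0,0],"fingers":1},
    {"slide":[0,0,0.08],"delta_rot":[0,0,0],"fingers":1},
    {"slide":[0,0,0.025],"delta_rot":[0,0,0],"fingers":1},
    {"slide":[0,0,0],"delta_rot":[0,0,0],"fingers":0.2},
  ],
  squeeze=12,
)

```text
time_s: 26.2
tcp_pos: [0.4645, -0.1966, 0.0076]
eef_rot: [179.9, 0.0, 165.4]
contact_force: [-0.0, 0.8, 0.4]
gripper_width: 0.0821
gripper_force: 0.0
```

play_rows(
  rows=[
    {"slide":[0,0,0],"delta_rot":[0,0,0],"fingers":-1},
    {"slide":[0,0,0],"delta_rot":[0,0,0],"fingers":-1},
    {"slide":[0,0,0],"delta_rot":[0,0,0],"fingers":-1},
    {"slide":[0,0,0],"delta_rot":[0,0,0],"fingers":-1},
  ],
)

```text
time_s: 26.7
tcp_pos: [0.4643, -0.1967, 0.0075]
eef_rot: [179.9, 0.0, 165.4]
contact_force: [-1.3, 0.2, 2.3]
gripper_width: 0.044
gripper_force: 12.0
```

play_rows(
  rows=[
    {"slide":[0,0,-0.05],"delta_rot":[0,0,0],"fingers":-1},
    {"slide":[0,0,-0.15],"delta_rot":[0,0,0],"fingers":-1},
    {"slide":[0,0,-0.3],"delta_rot":[0,0,0],"fingers":-1},
    {"slide":[0,0,-0.4],"delta_rot":[0,0,0],"fingers":-1},
    {"slide":[0,0,-0.4],"delta_rot":[0,0,0],"fingers":-1},
    {"slide":[0,0,-0.4],"delta_rot":[0,0,0],"fingers":-1},
    {"slide":[0,0,-0.2],"delta_rot":[0,0,0],"fingers":-1},
  ],
)

```text
time_s: 27.58
tcp_pos: [0.4646, -0.1973, 0.2966]
eef_rot: [179.9, 0.3, 165.4]
contact_force: [0.4, -0.4, -1.3]
gripper_width: 0.0443
gripper_force: 12.0
```

```bash
python3 - <<'E'
from h import *
plan((.5698,.1247,.285),Rt(-152),16,-1)
E
```

```text
n 16 step mm 21.18721567842118 rotfrac 0.5809277331091934
{"slide":[-0.009, 0.141, 0.005],"delta_rot":[0.0, 0.0, -0.58],"fingers":-1},
{"slide":[-0.015, 0.14, 0.005],"delta_rot":[0.0, 0.0, -0.58],"fingers":-1},
{"slide":[-0.022, 0.139, 0.005],"delta_rot":[0.0, 0.0, -0.58],"fingers":-1},
{"slide":[-0.028, 0.138, 0.005],"delta_rot":[0.0, 0.0, -0.58],"fingers":-1},
{"slide":[-0.034, 0.137, 0.005],"delta_rot":[0.0, 0.0, -0.58],"fingers":-1},
{"slide":[-0.041, 0.135, 0.005],"delta_rot":[0.0, 0.0, -0.58],"fingers":-1},
{"slide":[-0.047, 0.133, 0.005],"delta_rot":[0.0, 0.0, -0.58],"fingers":-1},
{"slide":[-0.053, 0.131, 0.005],"delta_rot":[0.0, 0.0, -0.58],"fingers":-1},
{"slide":[-0.059, 0.128, 0.005],"delta_rot":[0.0, 0.0, -0.58],"fingers":-1},
{"slide":[-0.065, 0.125, 0.005],"delta_rot":[0.0, 0.0, -0.58],"fingers":-1},
{"slide":[-0.071, 0.122, 0.005],"delta_rot":[0.0, 0.0, -0.58],"fingers":-1},
{"slide":[-0.076, 0.119, 0.005],"delta_rot":[0.0, 0.0, -0.58],"fingers":-1},
{"slide":[-0.082, 0.115, 0.005],"delta_rot":[0.0, 0.0, -0.58],"fingers":-1},
{"slide":[-0.087, 0.111, 0.005],"delta_rot":[0.0, 0.0, -0.58],"fingers":-1},
{"slide":[-0.092, 0.107, 0.005],"delta_rot":[0.0, 0.0, -0.58],"fingers":-1},
{"slide":[-0.097, 0.103, 0.005],"delta_rot":[0.0, 0.0, -0.58],"fingers":-1},
```

play_rows(
  rows=[
    {"slide":[-0.009,0.141,0],"delta_rot":[0,0,-0.58],"fingers":-1},
    {"slide":[-0.015,0.14,0],"delta_rot":[0,0,-0.58],"fingers":-1},
    {"slide":[-0.022,0.139,0],"delta_rot":[0,0,-0.58],"fingers":-1},
    {"slide":[-0.028,0.138,0],"delta_rot":[0,0,-0.58],"fingers":-1},
    {"slide":[-0.034,0.137,0],"delta_rot":[0,0,-0.58],"fingers":-1},
    {"slide":[-0.04,0.135,0],"delta_rot":[0,0,-0.58],"fingers":-1},
    {"slide":[-0.047,0.133,0],"delta_rot":[0,0,-0.58],"fingers":-1},
    {"slide":[-0.053,0.13,0],"delta_rot":[0,0,-0.58],"fingers":-1},
  ],
)

```text
time_s: 28.58
tcp_pos: [0.5165, -0.0357, 0.293]
eef_rot: [179.9, 0.1, -173.2]
contact_force: [-0.5, 0.5, -1.1]
gripper_width: 0.0442
gripper_force: 12.0
```

play_rows(
  rows=[
    {"slide":[-0.06,0.128,0],"delta_rot":[0,0,-0.58],"fingers":-1},
    {"slide":[-0.065,0.125,0],"delta_rot":[0,0,-0.58],"fingers":-1},
    {"slide":[-0.07,0.122,0],"delta_rot":[0,0,-0.58],"fingers":-1},
    {"slide":[-0.076,0.12,0],"delta_rot":[0,0,-0.58],"fingers":-1},
    {"slide":[-0.082,0.115,0],"delta_rot":[0,0,-0.58],"fingers":-1},
    {"slide":[-0.087,0.11,0],"delta_rot":[0,0,-0.58],"fingers":-1},
    {"slide":[-0.092,0.107,0],"delta_rot":[0,0,-0.58],"fingers":-1},
    {"slide":[-0.097,0.103,0],"delta_rot":[0,0,-0.58],"fingers":-1},
  ],
)

```text
time_s: 29.58
tcp_pos: [0.5697, 0.1259, 0.2929]
eef_rot: [179.9, 0.1, -151.9]
contact_force: [-0.9, -0.1, -0.4]
gripper_width: 0.0437
gripper_force: 12.0
```

play_rows(
  rows=[
    {"slide":[0,0,0.05],"delta_rot":[0,0,0],"fingers":-1},
    {"slide":[0,0,0.1],"delta_rot":[0,0,0],"fingers":-1},
  ],
)

```text
time_s: 29.82
tcp_pos: [0.5694, 0.1248, 0.2699]
eef_rot: [179.9, 0.1, -152.1]
contact_force: [0.3, -0.7, -1.1]
gripper_width: 0.0441
gripper_force: 12.0
```

```bash
python3 - <<'E'
from h import *
plan((.5698,.1247,.066),Rt(-152),10,-1)
E
```

```text
n 10 step mm 20.39412207822474 rotfrac 0.0023485829087476584
{"slide":[0.0, -0.0, 0.136],"delta_rot":[0.0, 0.0, -0.0],"fingers":-1},
{"slide":[0.0, -0.0, 0.136],"delta_rot":[0.0, 0.0, -0.0],"fingers":-1},
{"slide":[0.0, -0.0, 0.136],"delta_rot":[0.0, 0.0, -0.0],"fingers":-1},
{"slide":[-0.0, -0.0, 0.136],"delta_rot":[0.0, 0.0, -0.0],"fingers":-1},
{"slide":[-0.0, -0.0, 0.136],"delta_rot":[0.0, 0.0, -0.0],"fingers":-1},
{"slide":[-0.0, -0.0, 0.136],"delta_rot":[0.0, 0.0, -0.0],"fingers":-1},
{"slide":[-0.0, -0.0, 0.136],"delta_rot":[0.0, 0.0, -0.0],"fingers":-1},
{"slide":[-0.0, -0.0, 0.136],"delta_rot":[0.0, 0.0, -0.0],"fingers":-1},
{"slide":[-0.0, -0.0, 0.136],"delta_rot":[0.0, 0.0, -0.0],"fingers":-1},
{"slide":[-0.0, -0.0, 0.136],"delta_rot":[0.0, 0.0, -0.0],"fingers":-1},
```

play_rows(
  rows=[
    {"slide":[0,0,0.18],"delta_rot":[0,0,0],"fingers":-1},
    {"slide":[0,0,0.2],"delta_rot":[0,0,0],"fingers":-1},
    {"slide":[0,0,0.2],"delta_rot":[0,0,0],"fingers":-1},
    {"slide":[0,0,0.2],"delta_rot":[0,0,0],"fingers":-1},
    {"slide":[0,0,0.2],"delta_rot":[0,0,0],"fingers":-1},
    {"slide":[0,0,0.18],"delta_rot":[0,0,0],"fingers":-1},
    {"slide":[0,0,0.1],"delta_rot":[0,0,0],"fingers":-1},
    {"slide":[0,0,0],"delta_rot":[0,0,0],"fingers":-1},
  ],
)

```text
time_s: 30.82
tcp_pos: [0.5686, 0.1242, 0.0803]
eef_rot: [179.9, -0.1, -152.1]
contact_force: [0.3, 0.4, -0.7]
gripper_width: 0.0441
gripper_force: 12.0
```

play_rows(
  rows=[
    {"slide":[0,0,0.02],"delta_rot":[0,0,0],"fingers":-1},
    {"slide":[0,0,0.02],"delta_rot":[0,0,0],"fingers":-1},
    {"slide":[0,0,0],"delta_rot":[0,0,0],"fingers":-1},
  ],
)

```text
time_s: 31.2
tcp_pos: [0.5694, 0.125, 0.0757]
eef_rot: [179.9, 0.1, -152.1]
contact_force: [-0.1, 0.2, -0.9]
gripper_width: 0.0441
gripper_force: 12.0
```

Contact is expected at a TCP height of about 0.0555.

play_rows(
  rows=[
    {"slide":[0,0,0.03],"delta_rot":[0,0,0],"fingers":-1},
    {"slide":[0,0,0.03],"delta_rot":[0,0,0],"fingers":-1},
    {"slide":[0,0,0.03],"delta_rot":[0,0,0],"fingers":-1},
    {"slide":[0,0,0.02],"delta_rot":[0,0,0],"fingers":-1},
    {"slide":[0,0,0],"delta_rot":[0,0,0],"fingers":-1},
  ],
)

```text
time_s: 31.82
tcp_pos: [0.5692, 0.1249, 0.0585]
eef_rot: [179.9, 0.0, -152.1]
contact_force: [0.3, -0.3, -0.7]
gripper_width: 0.044
gripper_force: 12.0
```

play_rows(
  rows=[
    {"slide":[0,0,0.008],"delta_rot":[0,0,0],"fingers":-1},
    {"slide":[0,0,0.006],"delta_rot":[0,0,0],"fingers":-1},
    {"slide":[0,0,0],"delta_rot":[0,0,0],"fingers":-1},
  ],
)

```text
time_s: 32.2
tcp_pos: [0.5693, 0.1249, 0.0568]
eef_rot: [179.9, 0.1, -152.1]
contact_force: [0.3, -0.5, -1.3]
gripper_width: 0.0444
gripper_force: 12.0
```

play_rows(
  rows=[
    {"slide":[0,0,0.005],"delta_rot":[0,0,0],"fingers":-1},
    {"slide":[0,0,0.005],"delta_rot":[0,0,0],"fingers":-1},
    {"slide":[0,0,0],"delta_rot":[0,0,0],"fingers":-1},
  ],
)

```text
time_s: 32.58
tcp_pos: [0.5694, 0.125, 0.0556]
eef_rot: [179.9, 0.1, -152.1]
contact_force: [-1.3, -0.7, 2.1]
gripper_width: 0.044
gripper_force: 12.0
```

play_rows(
  rows=[
    {"slide":[0,0,0],"delta_rot":[0,0,0],"fingers":0.15},
    {"slide":[0,0,0],"delta_rot":[0,0,0],"fingers":0.5},
    {"slide":[0,0,-0.05],"delta_rot":[0,0,0],"fingers":0.5},
    {"slide":[0,0,-0.2],"delta_rot":[0,0,0],"fingers":0.5},
    {"slide":[0,0,-0.35],"delta_rot":[0,0,0],"fingers":0.5},
    {"slide":[0,0,-0.4],"delta_rot":[0,0,0],"fingers":0.5},
    {"slide":[0,0,-0.4],"delta_rot":[0,0,0],"fingers":0.5},
    {"slide":[0,0,-0.2],"delta_rot":[0,0,0],"fingers":0.5},
  ],
)

```text
time_s: 33.58
tcp_pos: [0.5701, 0.1246, 0.3001]
eef_rot: [180.0, 0.4, -152.1]
contact_force: [0.4, 0.1, -1.5]
gripper_width: 0.0657
gripper_force: 0.0
```

play_rows(
  rows=[
    {"slide":[0.1,-0.1,0],"delta_rot":[0,0,0],"fingers":0.5},
    {"slide":[0.2,-0.2,0],"delta_rot":[0,0,0],"fingers":0.5},
    {"slide":[0.2,-0.2,0],"delta_rot":[0,0,0],"fingers":0.5},
    {"slide":[0.2,-0.2,0],"delta_rot":[0,0,0],"fingers":0.5},
    {"slide":[0.1,-0.2,0],"delta_rot":[0,0,0],"fingers":0.5},
    {"slide":[0,-0.2,0],"delta_rot":[0,0,0],"fingers":0.5},
    {"slide":[0,-0.1,0],"delta_rot":[0,0,0],"fingers":0.5},
    {"slide":[0,0,0],"delta_rot":[0,0,0],"fingers":0.5},
  ],
)

```text
time_s: 34.58
tcp_pos: [0.5472, -0.0915, 0.2941]
eef_rot: [179.9, -0.0, -152.2]
contact_force: [-0.8, 0.5, 0.5]
gripper_width: 0.0657
gripper_force: 0.0
```

```bash
python3 - <<'E'
from h import *
from plant import r
e=r.capture('side')
cv2.imwrite('pics/f.png',np.hstack([cv2.resize(e['image'],(400,300)),cv2.resize(e['image'][300:450,340:540],(400,300))]))
E
```

```text
(no output)
```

View pics/f.png

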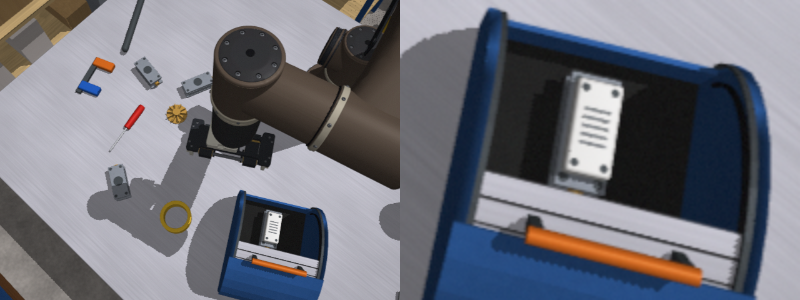

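The picture shows the shutter open, the white cover lying flat on the casting at crop (595,127), and the bystanders where they were. I check the centring, then hand in.

```bash
python3 - <<'E'
from h import *
from plant import r
e=pickle.load(open('cap3.pkl','rb'))[2]
q=ray(e,340+(595-400)/2,300+127/2,.074);d=np.linalg.norm(q[:2]-[.569,.125]);print(q,d)
if d<.015: print(r.close_job())
E
```

```text
[0.56633711 0.12554142 0.074     ] 0.0027173716710206203
the job is handed in; nothing more can be done
None
```

The job is handed in: the shutter is fully open, the casting lies flat on the box floor, and the cover lies flat on it about 3 mm off centre; the impeller, tape roll and screwdriver were not touched.

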